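# Tidy up after the clay class: hang cups to drain, pack the stamps

### The job

The clay class is over, so clear the table: hang every rinsed cup mouth-down on a draining peg of its own, slid home until the inside of its bottom rests on the peg's tip, and stand all the wooden stamps side by side, flat on the floor of the stamp box, then swing the box's lid fully shut over them. The number of cups and stamps differs from day to day; leave the terracotta bowl, the brush jar and the glaze bottle where they are.

Things in the scene. Friction and masses are not known exactly. Their poses are not given: they have to be found in the camera images.
- cup1: red plastic drinking tumbler without handle, standing mouth-down on the table at the start; 92 mm tall, outer diameter 62 mm at the mouth and 56 mm at the closed end, wall 3.5 mm, bottom 3 mm thick, about 90 g. Origin: centre of the mouth (open end); its z axis points from the mouth to the closed end; the inside face of its bottom is 89 mm from the mouth. May be absent.
- cup2: white glazed drinking tumbler without handle, standing mouth-down on the table at the start; 92 mm tall, outer diameter 62 mm at the mouth and 56 mm at the closed end, wall 3.5 mm, bottom 3 mm thick, about 90 g. Origin: centre of the mouth (open end); its z axis points from the mouth to the closed end; the inside face of its bottom is 89 mm from the mouth. May be absent.
- cup3: blue plastic drinking tumbler without handle, standing mouth-down on the table at the start; 92 mm tall, outer diameter 62 mm at the mouth and 56 mm at the closed end, wall 3.5 mm, bottom 3 mm thick, about 90 g. Origin: centre of the mouth (open end); its z axis points from the mouth to the closed end; the inside face of its bottom is 89 mm from the mouth. May be absent.
- cup4: yellow plastic drinking tumbler without handle, standing mouth-down on the table at the start; 92 mm tall, outer diameter 62 mm at the mouth and 56 mm at the closed end, wall 3.5 mm, bottom 3 mm thick, about 90 g. Origin: centre of the mouth (open end); its z axis points from the mouth to the closed end; the inside face of its bottom is 89 mm from the mouth. May be absent.
- rack: draining rack, fixed to the table: white drip tray 180 mm (x) by 400 mm (y), rim 18 mm high, with a sloped wooden rail along its far (+x) side that carries a row of four pegs 90 mm apart, all leaning towards the rack's -x (the robot's) side. peg1 is at its -y end, peg4 at +y. Origin: centre of the tray's underside; y runs along the row.
- peg1: round wooden draining peg, 20 mm thick with a rounded tip, standing 116 mm out of the rail and leaning 30 degrees from the vertical. Origin: its root on the rail's face, 52 mm above the table; z points along the peg to its tip; y runs along the row; -x is the perpendicular on its underside, down and towards the robot. A cup that is home hangs loosely with its axis along the peg, some 15 mm to the peg's underside, its mouth 27 mm short of the rail.
- peg2: round wooden draining peg, 20 mm thick with a rounded tip, standing 116 mm out of the rail and leaning 30 degrees from the vertical. Origin: its root on the rail's face, 52 mm above the table; z points along the peg to its tip; y runs along the row; -x is the perpendicular on its underside, down and towards the robot. A cup that is home hangs loosely with its axis along the peg, some 15 mm to the peg's underside, its mouth 27 mm short of the rail.
- peg3: round wooden draining peg, 20 mm thick with a rounded tip, standing 116 mm out of the rail and leaning 30 degrees from the vertical. Origin: its root on the rail's face, 52 mm above the table; z points along the peg to its tip; y runs along the row; -x is the perpendicular on its underside, down and towards the robot. A cup that is home hangs loosely with its axis along the peg, some 15 mm to the peg's underside, its mouth 27 mm short of the rail.
- peg4: round wooden draining peg, 20 mm thick with a rounded tip, standing 116 mm out of the rail and leaning 30 degrees from the vertical. Origin: its root on the rail's face, 52 mm above the table; z points along the peg to its tip; y runs along the row; -x is the perpendicular on its underside, down and towards the robot. A cup that is home hangs loosely with its axis along the peg, some 15 mm to the peg's underside, its mouth 27 mm short of the rail.
- stamp_square: wooden clay stamp: square block 46 x 46 mm, 16 mm thick, with a turned round knob 22 mm thick and 36 mm tall standing on its centre (52 mm tall in all), about 70 g. Origin: centre of its underside, z up through the knob; red knob. May be absent.
- stamp_round: wooden clay stamp: round block 46 mm in diameter, 16 mm thick, with a turned round knob 22 mm thick and 36 mm tall standing on its centre (52 mm tall in all), about 70 g. Origin: centre of its underside, z up through the knob; green knob. May be absent.
- stamp_long: wooden clay stamp: oblong block 56 mm (its x) x 40 mm (its y), 16 mm thick, with a turned round knob 22 mm thick and 36 mm tall standing on its centre (52 mm tall in all), about 70 g. Origin: centre of its underside, z up through the knob; blue knob. May be absent.
- stamp_small: wooden clay stamp: block 36 mm (its x) x 40 mm (its y), 16 mm thick, with a turned round knob 22 mm thick and 36 mm tall standing on its centre (52 mm tall in all), about 70 g. Origin: centre of its underside, z up through the knob; dark brown knob. May be absent.
- stamp_box: tray of the wooden stamp box, fixed to the table: inside 104 mm (x) by 98 mm (y), floor 6 mm above the table, walls 6 mm thick whose tops are 20 mm above the table; outside 116 x 110 mm. All four stamps fit side by side in two rows along x, for instance square and round in the row at -y, long and small in the row at +y, square to the walls, with some 4 mm between them. Origin: centre of its underside; z up. The lid is hinged along its +y side.
- lid (a joint): angle of the box's lid (rad): 0 closed, 1.95 fully open (its stop, leaning outward past the upright); a stiff hinge, the lid stays wherever it is left and takes about 3 N at its edge to swing. The lid is a hollow wooden cover 116 x 110 mm, 49 mm deep outside, 43 mm inside, so the knobs stand up into it when it is shut. Open, it stands at the tray's +y side with its hollow towards the tray.
- lid_hinge (a point): middle of the lid's hinge line, on the tray's +y edge, 20 mm above the table; the hinge line runs along the box's x
- lid_top_edge (a point): point on the outside of the lid's flat top, 15 mm from its free edge, midway along it, 95 mm from the hinge line along the lid; with the lid shut it is its top face, 69 mm above the table
- bisque_bowl: bystander: terracotta bowl 100 mm across, 50 mm high, behind the work; leave it alone
- brush_jar: bystander: glass jar of brushes, 72 mm across, brushes up to 190 mm high; leave it alone
- glaze_bottle: bystander: green glaze bottle, 48 mm across, 110 mm high; leave it alone

How it is judged (in metres and radians):
On the way, in this order (a step that is already met when the one before it is completed fails the run):
1. every stamp stands flat in the tray of the box while the lid is still open (x of stamp_square in the frame of stamp_box between -0.042 and 0.042 m and y of stamp_square in the frame of stamp_box between -0.039 and 0.039 m and z of stamp_square in the frame of stamp_box between 0.001 and 0.01 m and angle between each of stamp_square, stamp_round, stamp_long, stamp_small's own z axis and vertical below 0.12 rad and x of stamp_round in the frame of stamp_box between -0.042 and 0.042 m and y of stamp_round in the frame of stamp_box between -0.039 and 0.039 m and z of stamp_round in the frame of stamp_box between 0.001 and 0.01 m and x of stamp_long in the frame of stamp_box between -0.042 and 0.042 m and y of stamp_long in the frame of stamp_box between -0.039 and 0.039 m and z of stamp_long in the frame of stamp_box between 0.001 and 0.01 m and x of stamp_small in the frame of stamp_box between -0.042 and 0.042 m and y of stamp_small in the frame of stamp_box between -0.039 and 0.039 m and z of stamp_small in the frame of stamp_box between 0.001 and 0.01 m and value of joint lid above 0.8 rad), for 0.2 s.
2. the lid is shut over them (x of stamp_square in the frame of stamp_box between -0.042 and 0.042 m and y of stamp_square in the frame of stamp_box between -0.039 and 0.039 m and z of stamp_square in the frame of stamp_box between 0.001 and 0.01 m and angle between each of stamp_square, stamp_round, stamp_long, stamp_small's own z axis and vertical below 0.12 rad and x of stamp_round in the frame of stamp_box between -0.042 and 0.042 m and y of stamp_round in the frame of stamp_box between -0.039 and 0.039 m and z of stamp_round in the frame of stamp_box between 0.001 and 0.01 m and x of stamp_long in the frame of stamp_box between -0.042 and 0.042 m and y of stamp_long in the frame of stamp_box between -0.039 and 0.039 m and z of stamp_long in the frame of stamp_box between 0.001 and 0.01 m and x of stamp_small in the frame of stamp_box between -0.042 and 0.042 m and y of stamp_small in the frame of stamp_box between -0.039 and 0.039 m and z of stamp_small in the frame of stamp_box between 0.001 and 0.01 m and value of joint lid below 0.06 rad), for 0.2 s.
At the end, for the whole second after the job is handed in: Each cup hangs at rest on a peg: mouth centre 12 to 38 mm up the peg from its root (27 is home), within 32 mm of its line sideways, axes within 0.35 rad; each stamp is upright (0.12 rad) on the tray floor inside the walls; lid below 0.06 rad (all of step 2 and ((x of cup1 in the frame of peg1 between -0.032 and 0.032 m and y of cup1 in the frame of peg1 between -0.032 and 0.032 m and z of cup1 in the frame of peg1 between 0.012 and 0.038 m and angle between the z axis of cup1 and the z axis of peg1, either way round below 0.35 rad) or (x of cup1 in the frame of peg2 between -0.032 and 0.032 m and y of cup1 in the frame of peg2 between -0.032 and 0.032 m and z of cup1 in the frame of peg2 between 0.012 and 0.038 m and angle between the z axis of cup1 and the z axis of peg2, either way round below 0.35 rad) or (x of cup1 in the frame of peg3 between -0.032 and 0.032 m and y of cup1 in the frame of peg3 between -0.032 and 0.032 m and z of cup1 in the frame of peg3 between 0.012 and 0.038 m and angle between the z axis of cup1 and the z axis of peg3, either way round below 0.35 rad) or (x of cup1 in the frame of peg4 between -0.032 and 0.032 m and y of cup1 in the frame of peg4 between -0.032 and 0.032 m and z of cup1 in the frame of peg4 between 0.012 and 0.038 m and angle between the z axis of cup1 and the z axis of peg4, either way round below 0.35 rad)) and angle between each of cup1, cup2, cup3, cup4's own z axis and vertical below 1.2 rad and ((x of cup2 in the frame of peg1 between -0.032 and 0.032 m and y of cup2 in the frame of peg1 between -0.032 and 0.032 m and z of cup2 in the frame of peg1 between 0.012 and 0.038 m and angle between the z axis of cup2 and the z axis of peg1, either way round below 0.35 rad) or (x of cup2 in the frame of peg2 between -0.032 and 0.032 m and y of cup2 in the frame of peg2 between -0.032 and 0.032 m and z of cup2 in the frame of peg2 between 0.012 and 0.038 m and angle between the z axis of cup2 and the z axis of peg2, either way round below 0.35 rad) or (x of cup2 in the frame of peg3 between -0.032 and 0.032 m and y of cup2 in the frame of peg3 between -0.032 and 0.032 m and z of cup2 in the frame of peg3 between 0.012 and 0.038 m and angle between the z axis of cup2 and the z axis of peg3, either way round below 0.35 rad) or (x of cup2 in the frame of peg4 between -0.032 and 0.032 m and y of cup2 in the frame of peg4 between -0.032 and 0.032 m and z of cup2 in the frame of peg4 between 0.012 and 0.038 m and angle between the z axis of cup2 and the z axis of peg4, either way round below 0.35 rad)) and ((x of cup3 in the frame of peg1 between -0.032 and 0.032 m and y of cup3 in the frame of peg1 between -0.032 and 0.032 m and z of cup3 in the frame of peg1 between 0.012 and 0.038 m and angle between the z axis of cup3 and the z axis of peg1, either way round below 0.35 rad) or (x of cup3 in the frame of peg2 between -0.032 and 0.032 m and y of cup3 in the frame of peg2 between -0.032 and 0.032 m and z of cup3 in the frame of peg2 between 0.012 and 0.038 m and angle between the z axis of cup3 and the z axis of peg2, either way round below 0.35 rad) or (x of cup3 in the frame of peg3 between -0.032 and 0.032 m and y of cup3 in the frame of peg3 between -0.032 and 0.032 m and z of cup3 in the frame of peg3 between 0.012 and 0.038 m and angle between the z axis of cup3 and the z axis of peg3, either way round below 0.35 rad) or (x of cup3 in the frame of peg4 between -0.032 and 0.032 m and y of cup3 in the frame of peg4 between -0.032 and 0.032 m and z of cup3 in the frame of peg4 between 0.012 and 0.038 m and angle between the z axis of cup3 and the z axis of peg4, either way round below 0.35 rad)) and ((x of cup4 in the frame of peg1 between -0.032 and 0.032 m and y of cup4 in the frame of peg1 between -0.032 and 0.032 m and z of cup4 in the frame of peg1 between 0.012 and 0.038 m and angle between the z axis of cup4 and the z axis of peg1, either way round below 0.35 rad) or (x of cup4 in the frame of peg2 between -0.032 and 0.032 m and y of cup4 in the frame of peg2 between -0.032 and 0.032 m and z of cup4 in the frame of peg2 between 0.012 and 0.038 m and angle between the z axis of cup4 and the z axis of peg2, either way round below 0.35 rad) or (x of cup4 in the frame of peg3 between -0.032 and 0.032 m and y of cup4 in the frame of peg3 between -0.032 and 0.032 m and z of cup4 in the frame of peg3 between 0.012 and 0.038 m and angle between the z axis of cup4 and the z axis of peg3, either way round below 0.35 rad) or (x of cup4 in the frame of peg4 between -0.032 and 0.032 m and y of cup4 in the frame of peg4 between -0.032 and 0.032 m and z of cup4 in the frame of peg4 between 0.012 and 0.038 m and angle between the z axis of cup4 and the z axis of peg4, either way round below 0.35 rad)) and linear speed of each of cup1, cup2, cup3, cup4 below 0.02 m/s); the robot touches nothing.
It fails at once if the terracotta bowl was moved more than 30 mm (distance of bisque_bowl from where it was at the start of the episode above 0.03 m).
It fails at once if the brush jar was moved more than 30 mm (distance of brush_jar from where it was at the start of the episode above 0.03 m).
It fails at once if the glaze bottle was moved more than 30 mm (distance of glaze_bottle from where it was at the start of the episode above 0.03 m).
Of cup1, cup2, cup3, cup4 only 3 to 4 are there at a start; the rules pass over those that are not, and their reading is None.
Of stamp_square, stamp_round, stamp_long, stamp_small only 3 to 4 are there at a start; the rules pass over those that are not, and their reading is None.
At some moment in a run one of stamp_square, stamp_round, stamp_long, stamp_small may be knocked a few centimetres aside while the robot is not near it.
It also fails if it takes over 208 s, if anything falls off the work surface, if the arm or the gripper's body presses on something with over 40 N, if the wrist force passes 120 N, or if a joint passes its speed limit or range.

### The arm

A 6-joint arm with a two-finger parallel gripper is mounted at the origin on the work surface. World frame = base frame: x ahead of the robot, y to its left, z up, the work surface at z = 0. Lengths are in m, angles in degrees, forces in N, time in s.
With the tool pointing down it reaches from about 0.4 to 0.825 m from the base axis. Payload 7 kg.
Tool frame: the origin (TCP) lies at the very end of the fingers, on their centre line; the grasp point (between the pads) lies 19 mm behind it; x points along the fingers, z is the direction in which the jaws open and shut, and the axes are right-handed (so a half turn about x gives the same grasp; the last joint's range is limited). The gripper opens to 88 mm and grips with 3 to 60 N. Pads are 19 mm wide; open, the fingers measure 130 mm over their backs; the gripper's body (78 mm by 193 mm) begins 47 mm behind the grasp point.
Start: joints at [88.871, 20.546, 0.682, 0, -70.136, -16.507], TCP at [0.205, 0.643, 0.227] pointing down, gripper open.
Joint ranges: [-176.03, 176.03], [-82.01, 121.73], [-58.28, 71.71], [-173.87, 95.51], [-174.79, -0.11], [-173.66, 173.66]. Speed limits (degrees/s): [136.94, 136.94, 172.46, 180, 180, 180].

### API

Orientations are given as [roll, pitch, yaw] about the fixed x, y, z axes, in that order (R = Rz(yaw) Ry(pitch) Rx(roll)).
In Python, from plant import * gives the robot as it stands.
- The arm moves only by the tool arm_command, never from a script. Its argument "commands" is one flat list of numbers, 5 for each row, row after row: the shift along the tool's x, y, z in mm, then the turn about the tool's x in degrees, then the opening in per cent of the stroke, from 0 (shut) to 100 (fully open). A call has 1 to 5 rows; each row shifts and turns the pose as measured when the row begins, along the tool's axes as they then stand; what a row does not reach is not made up. A row lasts 1/8 s, in which the tool goes at most 62.5 mm and 10.7 degrees, less where a joint would pass 70% of its speed; a pose out of reach is approached as far as the arm can. A call is refused whole if a number of a shift passes 62.5 or a number of a turn 10.7, either way. A call with a gripper value outside its range is refused whole. The fingers move at their own pace and stop on an object; the grip force is fixed at half the most. Time passes only in rows, so rows that do not move let the fingers close. It gives the time, the measured TCP pose, the force and the opening at its end, in the units of the state.
- get_obs(): the state, without advancing time (a new reading comes with each control period).
- snapshot(name): name is "scene" or "top" or "wrist"; returns a dict with "frame" (480x640x3 uint8, blue, green, red), "fov_y" (degrees; the focal length in pixels is half the picture's height over the tangent of half this angle, whatever the lens; pixels are square), "cx", "cy" (the principal point, pixels), "world_to_cam" (4x4, takes a point from world to camera coordinates). Camera axes: x right, y up, looking along -z (the intrinsics and any distortion apply to the point x, -y, -z); pixel columns grow to the right and rows downward; lengths in m; the calibration is good to about 2 mm. A picture is of the moment at which its call begins. There is no depth.
- close_job(): hands the job in, once; it reports no verdict.
The state is a dict: "clock": time; "joint_pos": joint angles; "qvel": joint speeds; "tau": joint torques, N m; "tool_pos": TCP position; "orientation": TCP orientation; "force": force on the tool from outside, world axes, zero at the start; "moment": the same for the moment, N m; "opening": finger opening in m.
Only numpy, scipy, OpenCV 4.12 (cv2) and the standard library are available. Lean on these libraries where they do the work, as an engineer would, in place of code of your own. Each camera call takes 0.05 s, during which the arm holds its last target. There are 200 camera calls.

## Working session

There is one attempt and no reset: what is moved stays moved. The work goes in short steps, Python scripts to look and compute and a tool call to move; the robot and the scene stay as the last step left them, time stands still between calls to the robot, and variables do not carry over. Pictures are saved under pics/ and viewed, about 12 in all and at most 16, crops included, and the job is handed in when it is done.

Besides the shell and the picture viewer there is one more tool, called in YAML: its name, and indented under it one key for each argument. arm_command: Moves the arm, as the interface text tells. Its arguments: {"type":"object","properties":{"commands":{"type":"array"}},"required":["commands"]}

```bash
ls; mkdir -p pics
python3 - <<'E'
from plant import *
import cv2,json
o=get_obs();print({k:o[k] for k in('clock','tool_pos','orientation','opening')})
for n in('top','scene'):
    s=snapshot(n);cv2.imwrite(f'pics/{n}0.png',s['frame']);print(n,s['fov_y'],s['cx'],s['cy'],[k for k in s]);print(s['world_to_cam'].round(4) if hasattr(s['world_to_cam'],'round') else s['world_to_cam'])
E
```

```text
pics
{'clock': 0.0, 'tool_pos': array([0.20437215, 0.64281497, 0.22560947]), 'orientation': array([   4.73783593,   89.9047482 , -102.90336459]), 'opening': 0.08786731534154121}
top 47.582539593034994 327.21565501686905 242.17969595559074 ['frame', 'fov_y', 'cx', 'cy', 'world_to_cam']
[[-0.0756 -0.9971  0.0025  0.098 ]
 [ 0.9759 -0.0735  0.2056 -0.562 ]
 [-0.2049  0.018   0.9786 -1.2061]
 [ 0.      0.      0.      1.    ]]
scene 52.59553826040742 323.50776985397596 233.64548647927182 ['frame', 'fov_y', 'cx', 'cy', 'world_to_cam']
[[-0.4531  0.8914 -0.0104  0.1887]
 [-0.6566 -0.3259  0.6802  0.3419]
 [ 0.6029  0.315   0.7329 -1.4429]
 [ 0.      0.      0.      1.    ]]
```

View pics/top0.png

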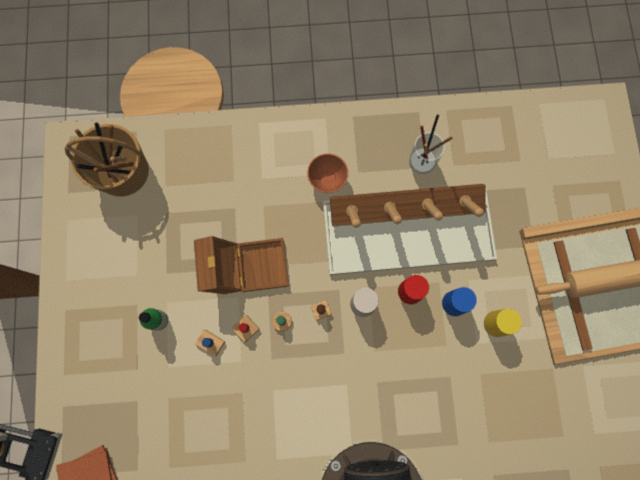

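View pics/scene0.png

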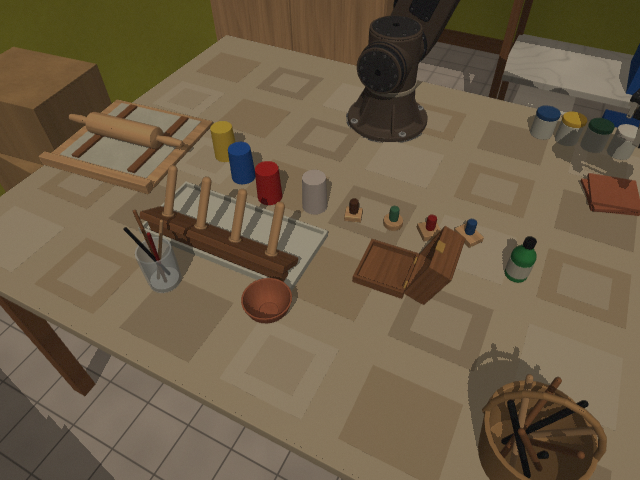

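```bash
cat > h.py <<'E'
from plant import *
import cv2,numpy as np
from scipy.optimize import least_squares
from scipy.spatial.transform import Rotation as Rot
def K(s): return 240/np.tan(np.radians(s['fov_y']/2))
def proj(s,P):
    P=np.atleast_2d(P);T=np.array(s['world_to_cam']);c=P@T[:3,:3].T+T[:3,3];f=K(s)
    return np.c_[s['cx']+f*c[:,0]/-c[:,2], s['cy']-f*c[:,1]/-c[:,2]]
def ray(s,u,v,z):
    T=np.array(s['world_to_cam']);f=K(s);d=T[:3,:3].T@np.array([(u-s['cx'])/f,-(v-s['cy'])/f,-1]);o=-T[:3,:3].T@T[:3,3]
    return o+d*(z-o[2])/d[2]
def circ(x,y,z,r):
    a=np.linspace(0,2*np.pi,24);return np.c_[x+r*np.cos(a),y+r*np.sin(a),z+0*a]
def cyl(x,y,z0,r0,z1,r1): return np.r_[circ(x,y,z0,r0),circ(x,y,z1,r1)]
def cent(P):
    h=cv2.convexHull(P.astype(np.float32));m=cv2.moments(h);return np.array([m['m10'],m['m01']])/m['m00']
def blobs(s,lo,hi,amin=20):
    m=cv2.inRange(cv2.cvtColor(s['frame'],cv2.COLOR_BGR2HSV),np.array(lo),np.array(hi))
    n,l,st,c=cv2.connectedComponentsWithStats(m);return [(st[i,4],c[i].round(1)) for i in range(1,n) if st[i,4]>=amin]
CUP=(0,.031,.092,.028);KNOB=(.016,.011,.052,.011)
def fit(s,px,shape):
    p0=ray(s,*px,.05)[:2]
    return least_squares(lambda p:cent(proj(s,cyl(p[0],p[1],*shape)))-px,p0).x
E
python3 - <<'E'
from h import *
C={'red':([0,150,60],[6,255,255]),'blue':([105,120,50],[125,255,255]),'green':([50,80,20],[95,255,255]),'yellow':([22,180,120],[32,255,255]),'white':([0,0,110],[179,40,255]),'red2':([172,120,50],[179,255,255])}
for n in('top','scene'):
    s=snapshot(n)
    for c,(lo,hi) in C.items():
        for a,p in blobs(s,lo,hi):
            sh=CUP if a>200 else KNOB
            print(n,c,a,p,fit(s,p,sh).round(4))
s=snapshot('top');f=s['frame'][170:370,180:520];cv2.imwrite('pics/t1.png',cv2.resize(f[:,:170],None,fx=4.5,fy=3,interpolation=2) if 0 else cv2.resize(f[50:190,:170],(800,660)[:1]+(600,),interpolation=cv2.INTER_CUBIC))
E
```

```text
top red 647 [413.3 288.7] [ 0.4465 -0.1347]
top red 66 [243.1 327.3] [0.3885 0.262 ]
top blue 706 [458.9 301.1] [ 0.4101 -0.236 ]
top blue 57 [206.8 342.1] [0.3614 0.3459]
top green 276 [152.2 318.7] [0.4229 0.466 ]
top green 50 [280.5 320.2] [0.3981 0.1757]
top yellow 563 [504.3 320.4] [ 0.3586 -0.3336]
top white 539 [424.5 157.4] [ 0.7625 -0.1962]
top white 57 [436.  139.7] [ 0.8101 -0.2321]
top white 7875 [408.6 242.8] [ 0.5549 -0.1354]
top white 33 [635.7 290.2] [ 0.4048 -0.6519]
top white 376 [364.4 300.7] [ 0.4276 -0.0198]
top white 147 [598.8 300.5] [ 0.3878 -0.5623]
top white 57 [624.6 300.2] [ 0.383  -0.6137]
top white 51 [402.1 458.5] [ 0.0789 -0.0717]
top white 82 [335.2 465.4] [0.0759 0.0751]
scene red 925 [268.  181.9] [ 0.4434 -0.1377]
scene red 121 [431.2 222.1] [0.3873 0.2599]
scene red 57 [151.2 244.4] [ 0.7245 -0.2668]
scene blue 203 [634.3  82.7] [-0.4431  0.6255]
scene blue 264 [548.4 113.2] [-0.1574  0.4192]
scene blue 330 [619.8 118.4] [-0.2201  0.6025]
scene blue 893 [241.  162.7] [ 0.4104 -0.2381]
scene blue 108 [471.1 226.5] [0.3609 0.3443]
scene green 279 [601.8 125.6] [-0.1615  0.5614]
scene green 116 [393.9 213.6] [0.3992 0.1741]
scene green 426 [523.2 256.4] [0.4093 0.4653]
scene green 68 [513.4 278.1] [0.4659 0.4606]
scene yellow 93 [573.5 117.9] [-0.1857  0.4887]
scene yellow 246 [221. 132.] [ 0.3233 -0.3611]
scene yellow 29 [225.2 156.9] [ 0.3978 -0.2978]
scene white 24 [167.1 241.5] [ 0.7022 -0.241 ]
scene white 346 [164.2 279.2] [ 0.7927 -0.1703]
```

View pics/t1.png

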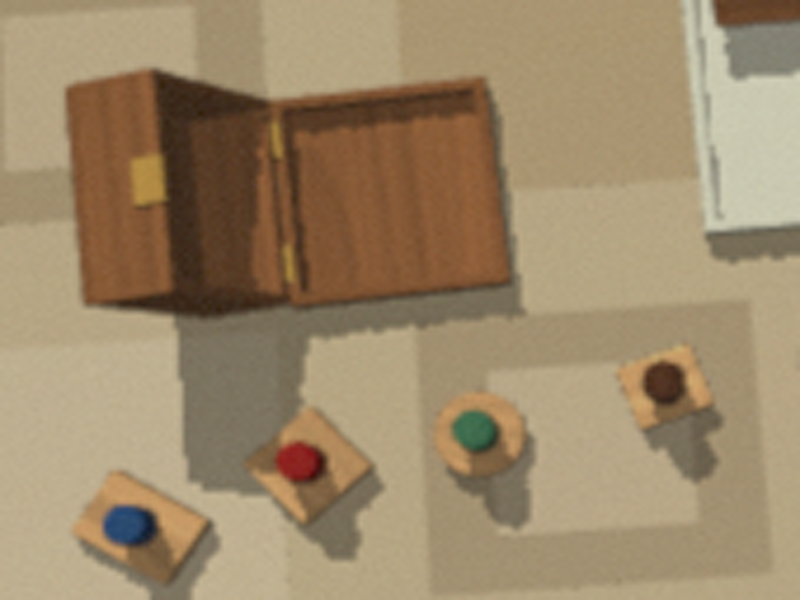

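Run:
```python
from h import *
s=snapshot('top')
f=s['frame'][175:350,315:535];cv2.imwrite('pics/t2.png',cv2.resize(f,(800,600),interpolation=cv2.INTER_CUBIC))
s2=snapshot('scene')
np.save('pics/s2.npy',s2['frame'])
def crop2px(p): return np.array(p)/[800/170,600/140]+[180,220]-.5+.1
box=crop2px([(272,100),(485,78),(510,283),(292,307)])
W=np.array([ray(s,*p,.02) for p in box]);print(W.round(4));
# image: top-left=+x+y, top-right=+x-y, br=-x-y, bl=-x+y
L=np.array([[.058,.055],[.058,-.055],[-.058,-.055],[-.058,.055]])
def f(p):
    c,sn=np.cos(p[2]),np.sin(p[2]);return (L@np.array([[c,sn],[-sn,c]])+p[:2]-W[:,:2]).ravel()
r=least_squares(f,[.5,.2,0]);print('box',r.x[:2].round(4),np.degrees(r.x[2]),(r.fun*1e3).round(1))
def rect(n,pts):
    W=np.array([ray(s,*p,.016)[:2] for p in crop2px(pts)]);e=np.diff(np.r_[W,W[:1]],axis=0)
    print(n,W.mean(0).round(4),(np.linalg.norm(e,axis=1)*1e3).round(1),np.degrees(np.arctan2(e[:,1],e[:,0])).round(1))
rect('long',[(118,470),(211,522),(165,583),(72,535)])
rect('sq',[(310,407),(372,465),(306,522),(245,465)])
rect('small',[(690,346),(714,403),(642,428),(617,372)])
for a,p in blobs(s,[0,60,10],[14,255,75],15): 
    if 305<p[0]<335 and 300<p[1]<320: print('brown',a,p,fit(s,p,KNOB))
```

```text
[[0.5901 0.2691 0.02  ]
 [0.5945 0.1604 0.02  ]
 [0.4785 0.1547 0.02  ]
 [0.4735 0.264  0.02  ]]
box [0.5341 0.212 ] 2.570685897013174 [-0.5  0.5  0.  -0.7  0.2 -0.2  0.3  0.4]
long [0.3604 0.3434] [54.5 38.6 53.1 40.5] [-124.9  142.3   57.2  -35.5]
sq [0.3877 0.2603] [44.4 43.9 43.5 44.1] [-139.1  129.5   41.3  -49.2]
small [0.4161 0.0812] [33.3 38.2 32.9 39. ] [-163.3  106.4   18.2  -73. ]
brown 21 [322.  310.3] [0.41340061 0.07904043]
```

View pics/t2.png

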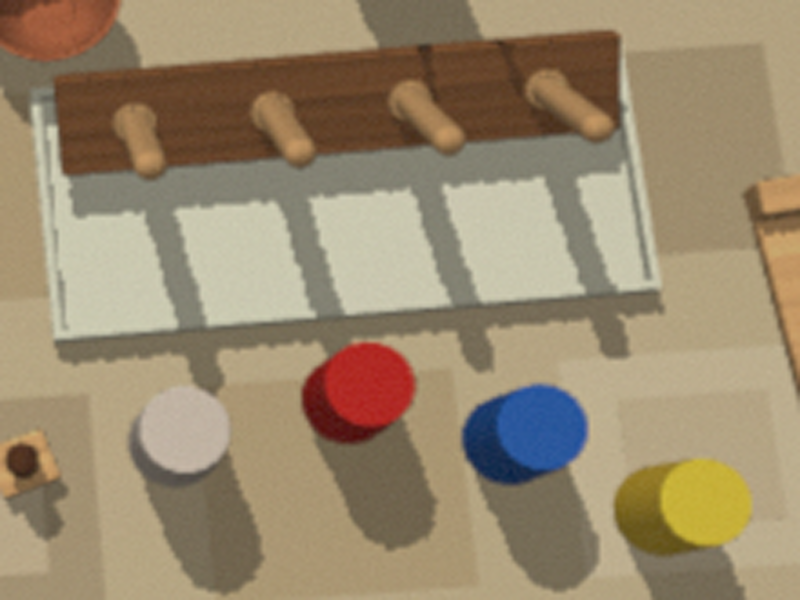

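Run:
```python
from h import *
s=snapshot('top')
c=lambda p:np.array(p)/[800/220,600/175]+[315,175]-.4
for n,p in dict(white=(184,430),red=(369,387),blue=(542,430),yellow=(706,503)).items(): print(n,ray(s,*c(p),.092)[:2].round(4))
tips=np.array([ray(s,*c(p),.144)[:2] for p in [(152,164),(302,150),(450,137),(597,124)]]);print('tips(peg4..1)',tips.round(4),np.linalg.norm(np.diff(tips,axis=0),axis=1))
roots=np.array([ray(s,*c(p),.055)[:2] for p in [(135,118),(272,105),(408,93),(546,80)]]);print('roots approx',roots.round(4))
cor=[ray(s,*c(p),.018)[:2] for p in [(57,338),(658,291),(33,92)]];print('tray corners',np.round(cor,4),np.linalg.norm(cor[0]-cor[1]),np.degrees(np.arctan2(*(cor[0]-cor[1])[::-1]))-90)
```

```text
white [ 0.4241 -0.0179]
red [ 0.4434 -0.1331]
blue [ 0.4077 -0.235 ]
yellow [ 0.3539 -0.3278]
tips(peg4..1) [[ 0.5889 -0.0098]
 [ 0.5913 -0.1004]
 [ 0.5931 -0.19  ]
 [ 0.595  -0.2794]] [0.09061735 0.089652   0.08935297]
roots approx [[ 0.6438 -0.0084]
 [ 0.6464 -0.098 ]
 [ 0.6483 -0.1872]
 [ 0.6509 -0.278 ]]
tray corners [[ 0.5008  0.053 ]
 [ 0.504  -0.3424]
 [ 0.678   0.0555]] 0.39549865438635173 0.4708470972755663
```

```bash
cat >> h.py <<'E'
def plan(*wps):
    """wps: (x,y,z,jaw_deg,open%) ; None keeps. prints rows in tool axes per waypoint"""
    o=get_obs();R=Rot.from_euler('xyz',o['orientation'],degrees=True).as_matrix();p=np.array(o['tool_pos'])
    print('t',round(o['clock'],2),'tcp',p.round(4),'jaw',round(np.degrees(np.arctan2(R[1,2],R[0,2])),2),'down',R[:,0].round(3),'open',round(o['opening']*1e3,1),'F',np.round(o['force'],1),'q',np.round(o['joint_pos'],0))
    for w in wps:
        x,y,z,j,g=w;t=np.array([p[i] if v is None else v for i,v in enumerate((x,y,z))])
        cur=np.degrees(np.arctan2(R[1,2],R[0,2]))
        d=0 if j is None else (j-cur+90)%180-90   # world yaw change
        ta=-d  # tool x points down
        n=int(max(np.ceil(np.linalg.norm(t-p)*1e3/60),np.ceil(abs(ta)/10),1))
        rows=[]
        for k in range(n):
            Rk=R@Rot.from_euler('x',ta*k/n,degrees=True).as_matrix()
            rows+=list(np.round(Rk.T@(t-p)*1e3/n,1))+[round(ta/n,2),g]
        for i in range(0,len(rows),25): print('  ',' | '.join(','.join(f'{v:g}' for v in rows[k:k+5]) for k in range(i,min(i+25,len(rows)),5)))
        R=R@Rot.from_euler('x',ta,degrees=True).as_matrix();p=t
E
python3 - <<'E'
from h import *
plan((.361,.345,.2,55,60),(.361,.345,.08,None,60))
E
```

```text
t 0.4 tcp [0.2045 0.6432 0.2264] jaw -107.64 down [-0. -0. -1.] open 87.7 F [-0.1 -0.6  0.5] q [ 89.  21.   1.  -0. -70. -17.]
   4.4,39.9,39.5,2.89,60 | 4.4,41.9,37.4,2.89,60 | 4.4,43.7,35.2,2.89,60 | 4.4,45.4,33,2.89,60 | 4.4,47,30.6,2.89,60
   4.4,48.5,28.2,2.89,60
   40,-0,-0,0,60 | 40,-0,-0,0,60 | 40,-0,-0,0,60
```

arm_command:
  commands: [4.4,39.9,39.5,2.9,60,4.4,41.9,37.4,2.9,60,4.4,43.7,35.2,2.9,60,4.4,45.4,33,2.9,60,4.4,47,30.6,2.9,60]

```text
clock: 1.02
tool_pos: [0.336, 0.3906, 0.203]
orientation: [140.5, 89.9, 18.2]
force: [0.6, -0.3, 0.8]
opening: 0.053
```

arm_command:
  commands: [4.4,48.5,28.2,2.9,60,0,0,0,0,60]

```text
clock: 1.27
tool_pos: [0.3634, 0.336, 0.1989]
orientation: [162.9, 89.9, 37.4]
force: [-0.9, 0.5, -0.3]
opening: 0.0527
```

Run:
```python
from h import *
s=snapshot('wrist');cv2.imwrite('pics/w1.png',s['frame']);print(s['fov_y'])
print(proj(s,[[.361,.345,.052],[.388,.261,.052]]))
plan((.361,.345,.1,55,60),(.361,.345,.021,None,60))
```

```text
69.42078523289963
[[315.59206072 227.33804504]
 [376.70479713 148.16444833]]
t 1.32 tcp [0.3633 0.3376 0.1993] jaw -125.41 down [ 0.002  0.002 -1.   ] open 52.9 F [-1.3 -0.2 -0.5] q [ 66.   5. -24.   0. -61. -11.]
   49.6,-3.1,-2.2,-0.21,60 | 49.6,-3.1,-2.2,-0.21,60
   39.5,-0,0.1,0,60 | 39.5,-0,0.1,0,60
```

View pics/w1.png

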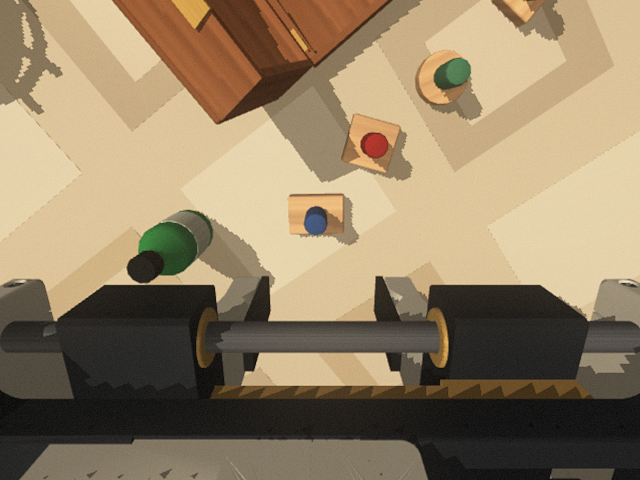

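Run:
```python
from h import *
plan((.361,.345,.1,20,60),(.361,.345,.021,None,60))
```

```text
t 1.32 tcp [0.3633 0.3376 0.1993] jaw -125.41 down [ 0.002  0.002 -1.   ] open 52.9 F [-1.3 -0.2 -0.5] q [ 66.   5. -24.   0. -61. -11.]
   24.8,-1.5,-1.1,8.65,60 | 24.8,-1.7,-0.9,8.65,60 | 24.8,-1.8,-0.6,8.65,60 | 24.8,-1.9,-0.3,8.65,60
   39.5,0,0.1,0,60 | 39.5,0,0.1,0,60
```

arm_command:
  commands: [24.8,-1.5,-1.1,8.6,60,24.8,-1.7,-0.9,8.6,60,24.8,-1.8,-0.6,8.6,60,24.8,-1.9,-0.3,8.6,60,0,0,0,0,60]

```text
clock: 1.95
tool_pos: [0.3609, 0.3513, 0.0994]
orientation: [-144.1, 89.5, 55.4]
force: [0.3, -0.3, 0.2]
opening: 0.0527
```

Run:
```python
from h import *
plan((.361,.345,.05,20,60),(.361,.345,.021,None,60))
```

```text
t 1.95 tcp [0.3609 0.3513 0.0994] jaw -160.49 down [ 0.005  0.007 -1.   ] open 52.7 F [ 0.3 -0.3  0.2] q [ 67.  11. -31.   0. -47. -47.]
   49.3,6.2,2.3,-0.49,60
   29,0.1,0.2,0,60
```

arm_command:
  commands: [40,6.2,2.3,-0.5,60,0,0,0,0,60]

```text
clock: 2.2
tool_pos: [0.3615, 0.3479, 0.0609]
orientation: [-146.2, 89.4, 54.4]
force: [0.4, 0.2, 0.5]
opening: 0.0526
```

Run:
```python
from h import *
plan((.361,.345,.021,20,60))
```

```text
t 2.2 tcp [0.3615 0.3479 0.0609] jaw -159.42 down [ 0.007  0.009 -1.   ] open 52.6 F [0.4 0.2 0.5] q [ 66.  14. -34.   0. -42. -46.]
   39.9,2.7,1.8,0.58,60
```

arm_command:
  commands: [39,2.7,1.8,0.6,60,0,0,0,0,60,0,0,0,0,10,0,0,0,0,10,0,0,0,0,10]

```text
clock: 2.82
tool_pos: [0.3646, 0.3532, 0.0313]
orientation: [-144.8, 88.5, 55.8]
force: [-0.8, -0.2, 0.3]
opening: 0.0279
```

arm_command:
  commands: [0,0,0,0,10,0,0,0,0,10]

```text
clock: 3.08
tool_pos: [0.3648, 0.3535, 0.0321]
orientation: [-144.3, 88.5, 56.3]
force: [0.8, 0.1, -1.3]
opening: 0.0212
```

```bash
cat >> h.py <<'E'
BX=np.array([.5341,.2120]);BY=np.radians(2.57)
def box(x,y): return BX+np.array([[np.cos(BY),-np.sin(BY)],[np.sin(BY),np.cos(BY)]])@[x/1e3,y/1e3]
E
python3 - <<'E'
from h import *
b=box(-20,-25);print(b)
plan((None,None,.11,None,10),(*b,.12,-32.4,10),(*b,.05,-32.4,10))
E
```

```text
[0.51524111 0.18612835]
t 3.08 tcp [0.3648 0.3535 0.0321] jaw -159.43 down [ 0.015  0.022 -1.   ] open 21.2 F [ 0.8  0.1 -1.3] q [ 67.  17. -35.   0. -36. -46.]
   -38.9,-0.6,-0.8,0,10 | -38.9,-0.6,-0.8,0,10
   -1.9,34.9,-13.7,8.83,10 | -1.9,32.4,-18.9,8.83,10 | -1.9,29.1,-23.7,8.83,10 | -1.9,25.1,-27.8,8.83,10 | -1.9,20.6,-31.4,8.83,10
   -1.9,15.5,-34.1,8.83,10
   35,0.9,0,0,10 | 35,0.9,0,0,10
```

arm_command:
  commands: [-38,0,0,0,10,-38,0,0,0,10,0,0,0,0,10]

```text
clock: 3.45
tool_pos: [0.3634, 0.351, 0.1094]
orientation: [-145.5, 88.6, 55.0]
force: [0.3, 0.8, -1.1]
opening: 0.0214
```

Run:
```python
from h import *
s=snapshot('wrist');cv2.imwrite('pics/w2.png',s['frame'])
plan()
```

```text
t 3.5 tcp [0.3628 0.35   0.1078] jaw -159.46 down [ 0.012  0.017 -1.   ] open 21.1 F [-0.8 -0.1 -1.6] q [ 67.  10. -31.   0. -48. -46.]
```

View pics/w2.png

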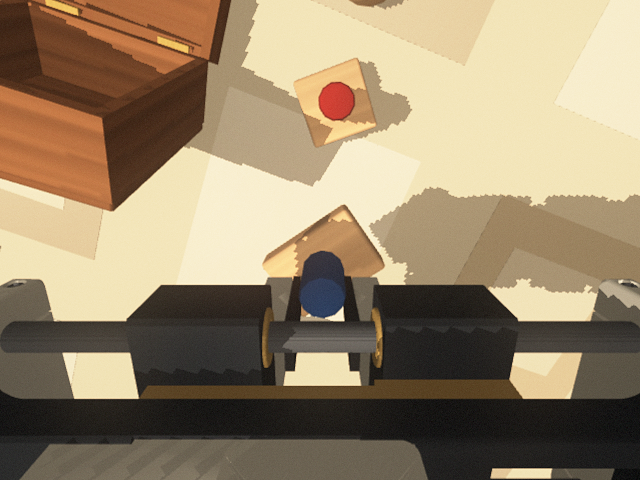

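Run:
```python
from h import *
s=snapshot('wrist')
o=get_obs();R=Rot.from_euler('xyz',o['orientation'],degrees=True).as_matrix();p=np.array(o['tool_pos'])
print('tool y world',R[:,1].round(3))
for y in(-10,-5,0,5,10): print(y,proj(s,[p+R@np.array([-.020,y/1e3,0]),p+R@np.array([.016,y/1e3,0])]).round(0).tolist())
L=lambda u,v:((R.T@(ray(s,u,v,.1078-.016)-p))*1e3).round(1)
print(L(264,265),L(345,206),L(385,262))
print('red',ray(s,337,101,.052),[ray(s,*q,.016).round(4) for q in [(357,59),(376,124),(316,147),(294,82)]])
```

```text
tool y world [ 0.351 -0.936 -0.011]
-10 [[323.0, 331.0], [323.0, 295.0]]
-5 [[323.0, 321.0], [323.0, 287.0]]
0 [[324.0, 312.0], [323.0, 278.0]]
5 [[324.0, 302.0], [323.0, 270.0]]
10 [[324.0, 292.0], [323.0, 262.0]]
[ 15.4   8.2 -32.4] [14.3 41.4 11. ] [14.3 10.6 33.2]
red [0.38894119 0.2591444  0.052     ] [array([0.386 , 0.2287, 0.016 ]), array([0.3585, 0.2614, 0.016 ]), array([0.3917, 0.2902, 0.016 ]), array([0.4199, 0.2561, 0.016 ])]
```

Run:
```python
from h import *
plan((.5197,.1927,.115,-34,10))
```

```text
t 3.55 tcp [0.3624 0.3494 0.1067] jaw -159.47 down [ 0.011  0.016 -1.   ] open 21.2 F [-0.3 -1.1 -1.3] q [ 67.  10. -31.   0. -48. -46.]
   -1.5,33.6,-15.4,9.09,10 | -1.5,30.8,-20.5,9.09,10 | -1.5,27.1,-25.1,9.09,10 | -1.5,22.8,-29.1,9.09,10 | -1.5,17.9,-32.4,9.09,10
   -1.5,12.6,-34.8,9.09,10
```

arm_command:
  commands: [-1.5,33.6,-15.4,9.1,10,-1.5,30.8,-20.5,9.1,10,-1.5,27.1,-25.1,9.1,10,-1.5,22.8,-29.1,9.1,10,-1.5,17.9,-32.4,9.1,10]

```text
clock: 4.18
tool_pos: [0.4919, 0.2131, 0.1069]
orientation: [-87.0, 89.5, 66.9]
force: [1.3, -0.4, -1.5]
opening: 0.0213
```

arm_command:
  commands: [-1.5,12.6,-34.8,9.1,10,0,0,0,0,10,0,0,0,0,10]

```text
clock: 4.55
tool_pos: [0.5174, 0.1822, 0.1034]
orientation: [-7.6, 89.7, 136.6]
force: [-0.6, 0.4, -0.6]
opening: 0.0213
```

Run:
```python
from h import *
plan((.5197,.1927,.08,-34,10),(.5197,.1927,.042,-34,10))
```

```text
t 4.55 tcp [0.5174 0.1822 0.1034] jaw 144.21 down [-0.003  0.003 -1.   ] open 21.3 F [-0.6  0.4 -0.6] q [ 40.  15. -24.  -0. -50. -75.]
   23.4,-9.9,4.2,-1.79,10
   38,0,-0.2,0,10
```

arm_command:
  commands: [0,-9.9,4.2,-1.8,10,0,0,0,0,10,20,0,0,0,10,0,0,0,0,10]

```text
clock: 5.05
tool_pos: [0.5182, 0.1959, 0.0827]
orientation: [-2.8, 89.7, 143.7]
force: [0.7, 0.9, -1.5]
opening: 0.021
```

Run:
```python
from h import *
plan((.5197,.1927,.06,-34,10),(.5197,.1927,.042,-34,10))
```

```text
t 5.05 tcp [0.5182 0.1959 0.0827] jaw 146.52 down [-0.004  0.003 -1.   ] open 21.0 F [ 0.7  0.9 -1.5] q [ 41.  17. -25.  -0. -48. -74.]
   22.6,1.9,-3.1,0.52,10
   18,0,-0.1,-0,10
```

arm_command:
  commands: [12,1.9,-2.5,0.5,10,12,0,0,0,10,10,0,0,0,10,8,0,0,0,10,0,0,0,0,10]

```text
clock: 5.68
tool_pos: [0.5199, 0.1939, 0.0391]
orientation: [-27.5, 89.8, 118.5]
force: [0.7, 0.4, -0.6]
opening: 0.0215
```

Run:
```python
from h import *
plan((.5197,.1927,.042,-34,10))
s=snapshot('top');f=s['frame'][225:305,190:300];cv2.imwrite('pics/t3.png',cv2.resize(f,(770,560),interpolation=cv2.INTER_CUBIC))
```

```text
t 5.67 tcp [0.5199 0.1939 0.0391] jaw 146.08 down [-0.002  0.004 -1.   ] open 21.5 F [ 0.7  0.4 -0.6] q [ 41.  21. -27.  -0. -42. -74.]
   -2.9,1.1,-0.5,0.08,10
```

View pics/t3.png

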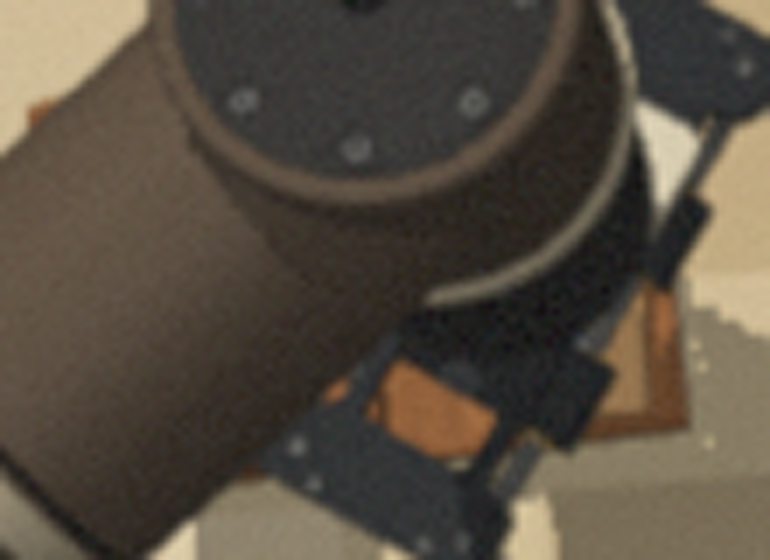

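arm_command:
  commands: [0,0,0,0,50,0,0,0,0,50,0,0,0,0,50,-30,0,0,0,50,-30,0,0,0,50]

```text
clock: 6.35
tool_pos: [0.5191, 0.1929, 0.0997]
orientation: [13.1, 89.7, 159.2]
force: [0.8, 0.3, -0.4]
opening: 0.0437
```

arm_command:
  commands: [-40,0,0,0,50,0,0,0,0,50]

```text
clock: 6.6
tool_pos: [0.5204, 0.1937, 0.1438]
orientation: [-47.1, 89.7, 99.0]
force: [0.4, -0.5, -0.6]
opening: 0.0441
```

Run:
```python
from h import *
plan((.387,.260,.13,-49.4,60))
```

```text
t 6.6 tcp [0.5204 0.1937 0.1438] jaw 146.09 down [-0.001  0.004 -1.   ] open 44.1 F [ 0.4 -0.5 -0.6] q [ 40.  13. -21.  -0. -56. -74.]
   4.7,6.5,49.2,5.16,60 | 4.7,10.9,48.5,5.16,60 | 4.7,15.2,47.3,5.16,60
```

arm_command:
  commands: [4.7,6.5,49,5.2,60,4.7,10.9,48,5.2,60,2,10,35,5.2,60,0,0,0,0,60,0,0,0,0,60]

```text
clock: 7.22
tool_pos: [0.3967, 0.2556, 0.131]
orientation: [-27.5, 89.7, 102.4]
force: [-0.2, -0.0, 0.1]
opening: 0.0526
```

```bash
cat >> h.py <<'E'
HS={'red':([0,150,60],[6,255,255]),'blue':([105,120,50],[125,255,255]),'green':([50,80,20],[95,255,255]),'brown':([0,60,10],[14,255,75])}
def knobs(cam='top',amax=200):
    s=snapshot(cam)
    for n,(lo,hi) in HS.items():
        for a,p in blobs(s,lo,hi,15 if cam!='wrist' else 150):
            q=fit(s,p,KNOB)
            if a<(amax if cam!='wrist' else 3000) and .3<q[0]<.62 and .04<q[1]<.42: print(cam,n,a,p,q.round(4))
    return s
E
python3 - <<'E'
from h import *
plan((.387,.260,.07,-49.4,60))
knobs('top');knobs('scene');s=knobs('wrist');cv2.imwrite('pics/w3.png',s['frame'])
E
```

```text
t 7.22 tcp [0.3967 0.2556 0.131 ] jaw 129.93 down [-0.001  0.005 -1.   ] open 52.6 F [-0.2 -0.   0.1] q [  57.    6.  -32.   -0.  -52. -107.]
   30.5,2.4,4.7,-0.34,60 | 30.5,2.3,4.7,-0.34,60
top blue 49 [271.9 270.5] [0.5148 0.1891]
top green 50 [280.5 320.2] [0.3981 0.1757]
top brown 29 [224.2 286.1] [0.4866 0.3017]
top brown 17 [222.1 316.2] [0.4174 0.309 ]
top brown 18 [215.8 325.7] [0.3968 0.3242]
top brown 17 [218.5 332.1] [0.3819 0.3185]
top brown 17 [191.  337.1] [0.3754 0.3815]
top brown 22 [182.5 341.8] [0.3663 0.401 ]
top brown 16 [189.8 349.1] [0.3487 0.3849]
top brown 29 [201.9 348.3] [0.3484 0.3574]
top brown 98 [185.1 358.9] [0.3277 0.396 ]
top brown 15 [196.4 354.7] [0.3351 0.3702]
top brown 18 [199.9 358.1] [0.3269 0.3625]
scene red 131 [430.9 222.4] [0.3885 0.2595]
scene blue 126 [380.  247.2] [0.5092 0.1849]
scene green 115 [393.9 213.7] [0.3995 0.1743]
scene brown 128 [353.5 205.9] [0.4173 0.0799]
scene brown 22 [426.8 223.3] [0.3954 0.2522]
scene brown 51 [365.3 257.6] [0.5504 0.1682]
scene brown 124 [421.  282.4] [0.5603 0.2958]
scene brown 104 [427.2 286.9] [0.5656 0.3107]
scene brown 17 [446.7 281.4] [0.5347 0.3415]
scene brown 35 [432.3 294.5] [0.5789 0.3258]
wrist red 728 [333.1 235.6] [0.3911 0.2614]
wrist green 613 [228.5 174.3] [0.404  0.1735]
wrist brown 804 [116.1 104.8] [0.4149 0.0874]
wrist brown 1095 [174.  298.7] [0.515  0.1976]
wrist brown 307 [283.7 313.8] [0.4689 0.2744]
wrist brown 156 [129.6 305.5] [0.5435 0.1731]
wrist brown 1382 [308.  368.8] [0.4983 0.3242]
wrist brown 227 [274.5 377.7] [0.5244 0.3075]
```

View pics/w3.png

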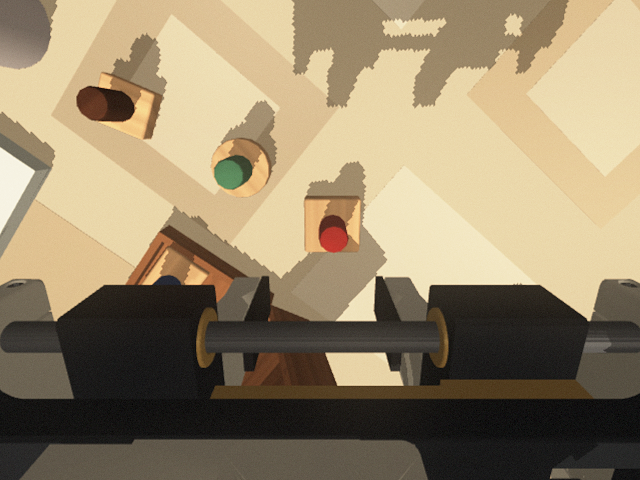

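arm_command:
  commands: [20,3.2,9,-0.6,60,20,0,0,0,60,20,0,0,0,60,15,0,0,0,60,0,0,0,0,60]

```text
clock: 8.0
tool_pos: [0.3922, 0.2591, 0.0536]
orientation: [-32.9, 89.7, 97.3]
force: [-0.3, -0.3, 0.8]
opening: 0.0525
```

Run:
```python
from h import *
plan((.3885,.2605,.022,-49.4,60))
```

```text
t 8.0 tcp [0.3922 0.2591 0.0536] jaw 130.17 down [-0.001  0.005 -1.   ] open 52.5 F [-0.3 -0.3  0.8] q [  57.   12.  -37.   -0.  -40. -107.]
   31.6,2,3.3,-0.43,60
```

arm_command:
  commands: [10,2,3.3,-0.4,60,10,0,0,0,60,8,0,0,0,60,4,0,0,0,60,0,0,0,0,10]

```text
clock: 8.62
tool_pos: [0.3894, 0.261, 0.0204]
orientation: [-45.4, 89.7, 85.1]
force: [0.1, -0.4, -0.2]
opening: 0.0472
```

arm_command:
  commands: [0,0,0,0,10,0,0,0,0,10,0,0,0,0,10,0,0,0,0,10]

```text
clock: 9.12
tool_pos: [0.3896, 0.2614, 0.0211]
orientation: [-50.9, 89.6, 79.7]
force: [-0.4, -0.4, -0.8]
opening: 0.0211
```

Run:
```python
from h import *
b=box(-25,22);print(b)
plan((None,None,.11,None,10),(*b,.11,2.6,10))
```

```text
[0.50813867 0.23285687]
t 9.12 tcp [0.3896 0.2614 0.0211] jaw 130.58 down [ 0.001  0.007 -1.   ] open 21.1 F [-0.4 -0.4 -0.8] q [  58.   15.  -39.   -0.  -35. -107.]
   -44.4,-0.2,0.2,0,10 | -44.4,-0.2,0.2,0,10
   -0,-11.9,-16.5,-8.67,10 | -0,-9.3,-18.1,-8.67,10 | -0,-6.5,-19.3,-8.67,10 | -0,-3.5,-20,-8.67,10 | -0,-0.4,-20.3,-8.67,10
   -0,2.6,-20.1,-8.67,10
```

arm_command:
  commands: [-45,0,0,0,10,-40,0,0,0,10,0,0,0,0,10,0,-11.9,-16.5,-8.7,10,0,-9.3,-18.1,-8.7,10]

```text
clock: 9.75
tool_pos: [0.4284, 0.2507, 0.1076]
orientation: [-58.3, 89.6, 90.2]
force: [0.4, -0.3, 0.3]
opening: 0.0213
```

arm_command:
  commands: [0,-6.5,-19.3,-8.7,10,0,-3.5,-20,-8.7,10,0,0,-20,-8.7,10,0,0,-10,-5,10,0,0,0,0,10]

```text
clock: 10.38
tool_pos: [0.4982, 0.2335, 0.102]
orientation: [-20.0, 89.7, 160.5]
force: [0.1, -0.0, 0.1]
opening: 0.0211
```

Run:
```python
from h import *
plan((.5081,.2343,.08,2.6,10))
s=snapshot('wrist');cv2.imwrite('pics/w4.png',s['frame'])
```

```text
t 10.38 tcp [0.4982 0.2335 0.102 ] jaw -179.45 down [-0.006  0.002 -1.   ] open 21.1 F [ 0.1 -0.   0.1] q [ 45.  16. -24.  -0. -50. -44.]
   21.9,-0.7,-10,-2.05,10
```

View pics/w4.png

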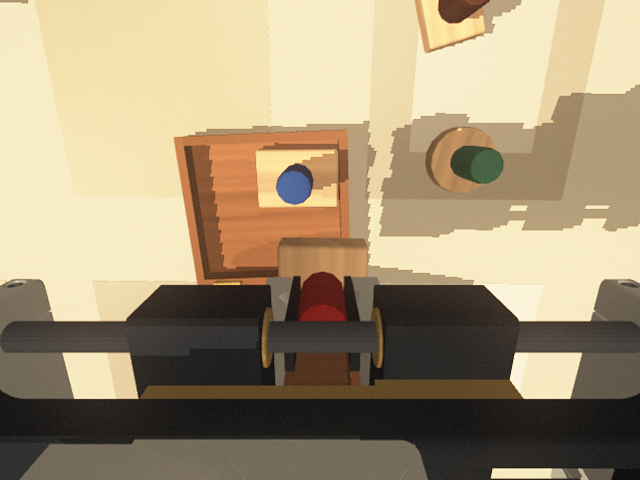

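```bash
cat >> h.py <<'E'
def tobox(p):
    c,s=np.cos(BY),np.sin(BY);return (np.array([[c,s],[-s,c]])@(np.array(p)[:2]-BX)*1e3).round(1)
E
python3 - <<'E'
from h import *
s=snapshot('wrist')
for q in [(257,151),(337,149),(338,206),(259,208)]: print(tobox(ray(s,*q,.022)))
print('outer',[tobox(ray(s,*q,.02)) for q in [(175,138),(347,129)]])
E
```

```text
[  5.7 -43.4]
[-47.9 -42.8]
[-47.8  -3.8]
[ 7.9 -4.3]
outer [array([ 60. , -53.7]), array([-54.9, -55.4])]
```

arm_command:
  commands: [5,-0.7,-10,-2,10,10,0,0,0,10,15,0,0,0,10,10,0,0,0,10,0,0,0,0,10]

```text
clock: 11.1
tool_pos: [0.5044, 0.2342, 0.0589]
orientation: [-11.3, 89.6, 170.9]
force: [-0.4, -0.0, -0.4]
opening: 0.0216
```

Run:
```python
from h import *
plan((.5081,.2343,.028,2.6,10))
```

```text
t 11.1 tcp [0.5044 0.2342 0.0589] jaw -177.76 down [-0.008  0.001 -1.   ] open 21.6 F [-0.4 -0.  -0.4] q [ 45.  19. -26.  -1. -45. -42.]
   30.9,0.1,-4,-0.36,10
```

arm_command:
  commands: [4,0,-4,-0.4,10,10,0,0,0,10,9,0,-1,0,10,6,0,0,0,10,3,0,0,0,10]

```text
clock: 11.72
tool_pos: [0.5098, 0.2347, 0.0268]
orientation: [-12.6, 89.6, 170.1]
force: [-15.7, -1.8, 40.9]
opening: 0.0216
```

Run:
```python
from h import *
plan((.5081,.2343,.028,2.6,10))
```

```text
t 11.72 tcp [0.5098 0.2347 0.0268] jaw -177.31 down [-0.007  0.001 -1.   ] open 21.6 F [-15.7  -1.8  40.9] q [ 44.  22. -27.  -0. -41. -41.]
   -1.2,0.3,1.7,0.09,10
```

arm_command:
  commands: [0,0,0,0,50,0,0,0,0,50,0,0,0,0,50,-30,0,0,0,50,-40,0,0,0,50]

```text
clock: 12.35
tool_pos: [0.5087, 0.2333, 0.0951]
orientation: [12.0, 89.3, -165.3]
force: [0.2, -0.3, 0.9]
opening: 0.0437
```

Run:
```python
from h import *
plan((.399,.175,.11,2.6,60),(.399,.175,.022,2.6,60))
knobs('scene')
```

```text
t 12.35 tcp [0.5087 0.2333 0.0951] jaw -177.33 down [-0.012 -0.003 -1.   ] open 43.7 F [ 0.2 -0.3  0.9] q [ 44.  17. -23.  -0. -50. -41.]
   -4.5,17.7,37.5,0.02,60 | -4.5,17.7,37.5,0.02,60 | -4.5,17.7,37.5,0.02,60
   44,-0.1,-0.5,-0,60 | 44,-0.1,-0.5,-0,60
scene red 121 [401.2 254.3] [0.5078 0.2332]
scene blue 115 [380.1 247.5] [0.5099 0.1854]
scene brown 130 [353.5 205.9] [0.4173 0.0799]
scene brown 51 [365.5 257.3] [0.5494 0.1682]
scene brown 27 [397.1 252.8] [0.5077 0.2238]
scene brown 124 [421.3 282. ] [0.5591 0.296 ]
scene brown 97 [427.4 286.8] [0.5651 0.3109]
scene brown 17 [446.6 281.5] [0.535  0.3414]
scene brown 41 [432.9 293.9] [0.577  0.3264]
```

arm_command:
  commands: [-25,0,0,0,60,-5,17.7,37.5,0,60,0,17.7,37.5,0,60,0,15,32,0,60,0,0,0,0,60]

```text
clock: 13.02
tool_pos: [0.4053, 0.1785, 0.1327]
orientation: [-63.8, 89.7, 118.9]
force: [1.1, -0.2, 0.7]
opening: 0.0527
```

Run:
```python
from h import *
plan((.399,.175,.06,2.6,60))
knobs('wrist');knobs('top')
```

```text
t 13.03 tcp [0.4053 0.1785 0.1327] jaw -177.3 down [-0.002  0.004 -1.   ] open 52.7 F [ 1.1 -0.2  0.7] q [ 49.   3. -35.  -0. -52. -46.]
   36.4,1.8,3.1,0.05,60 | 36.4,1.8,3.1,0.05,60
wrist blue 512 [167.7 249.1] [0.5249 0.1954]
wrist green 466 [328.7 236.5] [0.4002 0.1786]
wrist brown 2520 [153.9 294.9] [0.5397 0.236 ]
wrist brown 264 [362.1 408.2] [0.3605 0.3431]
top brown 187 [219.3 249.4] [0.5744 0.31  ]
top brown 23 [281.9 297.7] [0.4494 0.1695]
top brown 27 [250.7 325.5] [0.3912 0.2444]
top brown 16 [239.9 333.5] [0.375  0.2699]
top brown 22 [246.  332.3] [0.3767 0.2559]
top brown 58 [239.4 341.9] [0.3562 0.2718]
top brown 145 [228.6 354.2] [0.3307 0.2974]
top brown 95 [214.5 368. ] [0.3026 0.3303]
```

arm_command:
  commands: [20,1.7,6,0,60,20,0,0,0,60,20,0,0,0,60,15,0,0,0,60,0,0,0,0,60]

```text
clock: 13.75
tool_pos: [0.4062, 0.1821, 0.0556]
orientation: [-104.4, 89.7, 78.3]
force: [0.7, 0.3, 0.1]
opening: 0.0524
```

Run:
```python
from h import *
plan((.399,.1765,.022,2.6,60))
```

```text
t 13.75 tcp [0.4062 0.1821 0.0556] jaw -177.29 down [ 0.001  0.006 -1.   ] open 52.4 F [0.7 0.3 0.1] q [ 50.  10. -40.  -0. -39. -47.]
   33.6,5.4,7.5,0.11,60
```

arm_command:
  commands: [8,5.4,7.5,0,60,10,1.5,2,0,60,8,1,1,0,60,6,1,1,0,60,0,0,0,0,60]

```text
clock: 14.38
tool_pos: [0.3956, 0.1731, 0.0223]
orientation: [-112.5, 89.6, 70.2]
force: [-0.3, 0.3, 0.1]
opening: 0.0524
```

Run:
```python
from h import *
plan((.399,.1765,.022,2.6,60))
```

```text
t 14.38 tcp [0.3956 0.1731 0.0223] jaw -177.28 down [ 0.002  0.007 -1.   ] open 52.4 F [-0.3  0.3  0.1] q [ 50.  12. -44.  -0. -33. -47.]
   0.3,-3.3,-3.6,0.12,60
```

arm_command:
  commands: [0,-3,-3.6,0,60,0,0,0,0,10,0,0,0,0,10,0,0,0,0,10,0,0,0,0,10]

```text
clock: 15.0
tool_pos: [0.4, 0.1772, 0.0231]
orientation: [-117.7, 89.5, 65.1]
force: [0.1, -0.1, -1.0]
opening: 0.0213
```

arm_command:
  commands: [0,0,0,0,10,-40,0,0,0,10,-45,0,0,0,10,0,0,0,0,10]

```text
clock: 15.5
tool_pos: [0.3991, 0.1759, 0.1097]
orientation: [-111.2, 89.6, 71.6]
force: [1.0, 0.2, -1.4]
opening: 0.0212
```

Run:
```python
from h import *
b=box(25,22);print(b)
plan((*b,.11,2.6,10))
knobs('wrist')
```

```text
[0.55808838 0.23509887]
t 15.5 tcp [0.3991 0.1759 0.1097] jaw -177.27 down [ 0.002  0.006 -1.   ] open 21.2 F [ 1.   0.2 -1.4] q [ 50.   4. -38.  -0. -48. -47.]
   0.1,-17.2,-53.9,0.04,10 | 0.1,-17.2,-53.8,0.04,10 | 0.1,-17.3,-53.8,0.04,10
wrist blue 608 [144.5 263.8] [0.5267 0.1965]
wrist green 1087 [322.3 307.4] [0.3969 0.2252]
wrist brown 2392 [187.5 300.6] [0.4977 0.2247]
wrist brown 162 [ 86.8 302.4] [0.5735 0.2303]
wrist brown 1591 [ 93.6 380. ] [0.5792 0.3014]
```

arm_command:
  commands: [0,-17.2,-53,0,10,0,-17.2,-53,0,10,0,-14,-45,0,10,0,0,0,0,10,0,0,0,0,10]

```text
clock: 16.18
tool_pos: [0.5472, 0.2293, 0.1007]
orientation: [3.5, 89.5, -173.9]
force: [-0.2, -1.2, -0.3]
opening: 0.0214
```

Run:
```python
from h import *
plan((.5581,.2355,.06,2.6,10))
```

```text
t 16.18 tcp [0.5472 0.2293 0.1007] jaw -177.32 down [-0.009 -0.001 -1.   ] open 21.4 F [-0.2 -1.2 -0.3] q [ 41.  19. -19.  -0. -52. -39.]
   40.6,-5.7,-11.6,0.08,10
```

arm_command:
  commands: [5,-5.7,-11.6,0,10,12,0,0,0,10,14,0,0,0,10,8,0,0,0,10,0,0,0,0,10]

```text
clock: 16.8
tool_pos: [0.556, 0.235, 0.0579]
orientation: [7.9, 89.4, -169.4]
force: [-0.1, 0.7, -0.6]
opening: 0.0215
```

Run:
```python
from h import *
plan((.5581,.2355,.030,2.6,10))
```

```text
t 16.8 tcp [0.556  0.235  0.0579] jaw -177.28 down [-0.011 -0.002 -1.   ] open 21.5 F [-0.1  0.7 -0.6] q [ 41.  23. -20.  -0. -48. -38.]
   27.9,-0.5,-2.5,0.12,10
```

arm_command:
  commands: [8,0,-2.5,0,10,9,0,0,0,10,8,0,0,0,10,2,0,0,0,10,0,0,0,0,10]

```text
clock: 17.42
tool_pos: [0.5587, 0.2353, 0.0295]
orientation: [5.8, 89.4, -171.4]
force: [0.6, 0.3, 0.2]
opening: 0.0212
```

arm_command:
  commands: [0,0,0,0,34,0,0,0,0,34,0,0,0,0,34,-20,0,0,0,34,-40,0,0,0,50]

```text
clock: 18.05
tool_pos: [0.5579, 0.2344, 0.0886]
orientation: [15.0, 89.2, -162.2]
force: [0.6, 1.5, 0.6]
opening: 0.0355
```

Run:
```python
from h import *
plan((.415,.08,.12,17,60))
knobs('scene')
```

```text
t 18.05 tcp [0.5579 0.2344 0.0886] jaw -177.28 down [-0.014 -0.004 -1.   ] open 35.5 F [0.6 1.5 0.6] q [ 41.  21. -17.  -0. -52. -38.]
   -7.2,36.9,37.6,-3.57,60 | -7.2,34.5,39.8,-3.57,60 | -7.2,31.9,41.9,-3.57,60 | -7.2,29.2,43.8,-3.57,60
scene green 69 [391.6 272.3] [0.5626 0.2328]
scene brown 132 [370.2 214.4] [0.4259 0.1261]
scene brown 22 [360.5 267. ] [0.5784 0.1695]
scene brown 85 [422.5 280.6] [0.5519 0.2965]
scene brown 16 [437.4 277. ] [0.5322 0.3212]
scene brown 15 [446.7 281.5] [0.5349 0.3416]
scene brown 51 [422.9 291.3] [0.5798 0.3065]
scene brown 32 [432.6 294.3] [0.5782 0.3261]
```

arm_command:
  commands: [-40,0,0,0,60,-15,26,33,0,60,0,26,33,0,60,0,24,30,0,60,0,20,25,0,60]

```text
clock: 18.73
tool_pos: [0.4447, 0.1337, 0.1546]
orientation: [-88.3, 89.8, 94.6]
force: [0.1, 0.7, 0.1]
opening: 0.0524
```

arm_command:
  commands: [0,0,0,0,60,0,0,0,0,60]

```text
clock: 18.98
tool_pos: [0.444, 0.133, 0.1557]
orientation: [-109.6, 89.7, 73.2]
force: [0.7, -0.2, -0.5]
opening: 0.0524
```

Run:
```python
from h import *
plan((.426,.126,.12,2,60))
knobs('wrist');knobs('scene');s=snapshot('wrist');cv2.imwrite('pics/w5.png',s['frame'])
```

```text
t 18.98 tcp [0.444  0.133  0.1557] jaw -177.16 down [ 0.002  0.006 -1.   ] open 52.4 F [ 0.7 -0.2 -0.5] q [ 41.   4. -31.  -0. -55. -38.]
   35.6,6.3,18.4,0.84,60
wrist brown 1163 [181.  295.4] [0.5669 0.2031]
wrist brown 347 [259.4 303.8] [0.497  0.2078]
wrist brown 177 [257.  380.9] [0.4997 0.2924]
scene red 145 [401.4 252.9] [0.5039 0.2321]
scene blue 122 [380.1 247.3] [0.5093 0.1851]
scene green 136 [392.4 268.6] [0.5527 0.2307]
scene brown 133 [370.3 214.5] [0.4261 0.1264]
scene brown 51 [365.5 257.2] [0.5491 0.1681]
scene brown 29 [397.4 254.3] [0.5114 0.2259]
```

View pics/w5.png

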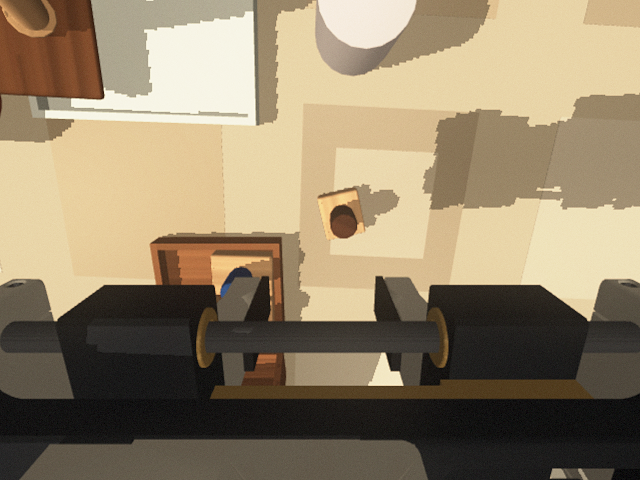

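Run:
```python
from h import *
s=snapshot('wrist')
print('knob',ray(s,343,221,.052))
W=np.array([ray(s,*q,.016)[:2] for q in [(318,196),(356,187),(366,233),(328,241)]]);e=np.diff(np.r_[W,W[:1]],axis=0)
print(W.mean(0),np.linalg.norm(e,axis=1),np.degrees(np.arctan2(e[:,1],e[:,0])))
plan((.425,.126,.08,16,60))
```

```text
knob [0.42840421 0.12249485 0.052     ]
[0.42694844 0.12654078] [0.03377381 0.04283817 0.03497973 0.04227901] [-163.58334746  106.72427524   15.48345134  -74.89973044]
t 19.18 tcp [0.4439 0.133  0.155 ] jaw -177.17 down [ 0.     0.005 -1.   ] open 52.5 F [-0.7  0.3 -0.7] q [ 41.   4. -31.  -0. -55. -38.]
   37.5,3.2,9.6,-6.58,60 | 37.5,2.1,9.9,-6.58,60
```

arm_command:
  commands: [10,3.2,8.8,-6.6,60,20,2.1,8.8,-6.6,60,20,0,0,0,60,20,0,0,0,60,20,0,0,0,60]

```text
clock: 19.8
tool_pos: [0.4295, 0.1287, 0.0627]
orientation: [-127.7, 89.7, 68.8]
force: [0.7, -0.5, 0.4]
opening: 0.0525
```

arm_command:
  commands: [0,0,0,0,60]

```text
clock: 19.92
tool_pos: [0.4289, 0.1282, 0.0613]
orientation: [-94.4, 89.8, 102.1]
force: [-0.3, 0.6, -0.2]
opening: 0.0527
```

Run:
```python
from h import *
plan((.4262,.126,.022,16,60))
```

```text
t 19.93 tcp [0.4289 0.1282 0.0613] jaw -163.46 down [-0.001  0.003 -1.   ] open 52.7 F [-0.3  0.6 -0.2] q [ 42.  10. -39.  -0. -41. -25.]
   39.3,1.5,3.3,0.54,60
```

arm_command:
  commands: [10,1.5,3.3,0.5,60,10,0.5,1,0,60,10,0,1,0,60,8,0,0,0,60,0,0,0,0,10]

```text
clock: 20.55
tool_pos: [0.4252, 0.1256, 0.022]
orientation: [-118.6, 89.8, 77.4]
force: [-0.4, 0.6, 0.6]
opening: 0.0468
```

arm_command:
  commands: [0,0,0,0,10,0,0,0,0,10,0,0,0,0,10,0,0,0,0,10]

```text
clock: 21.05
tool_pos: [0.4258, 0.1261, 0.0227]
orientation: [-127.8, 89.7, 68.2]
force: [0.3, -0.1, -0.4]
opening: 0.0213
```

arm_command:
  commands: [-40,0,0,0,10,-45,0,0,0,10,0,0,0,0,10]

```text
clock: 21.42
tool_pos: [0.4253, 0.1253, 0.1097]
orientation: [-116.2, 89.8, 79.8]
force: [-0.3, 0.3, -1.1]
opening: 0.0213
```

Run:
```python
from h import *
b=box(29,-24);print(b)
plan((*b,.11,2.6,10))
```

```text
[0.56414699 0.1893245 ]
t 21.43 tcp [0.4253 0.1253 0.1097] jaw -163.96 down [ 0.001  0.004 -1.   ] open 21.3 F [-0.3  0.3 -1.1] q [ 42.   5. -37.  -0. -48. -26.]
   0,-7.7,-50.4,4.48,10 | 0,-11.6,-49.6,4.48,10 | 0,-15.5,-48.6,4.48,10
```

arm_command:
  commands: [0,-7.7,-50,4.5,10,0,-11.6,-49,4.5,10,0,-14,-43,4.3,10,0,0,0,0,10,0,0,0,0,10]

```text
clock: 22.05
tool_pos: [0.5592, 0.1869, 0.1064]
orientation: [-49.5, 89.8, 132.7]
force: [-1.7, -0.1, -1.5]
opening: 0.0214
```

Run:
```python
from h import *
plan((.5641,.1893,.06,2.6,10))
```

```text
t 22.05 tcp [0.5592 0.1869 0.1064] jaw -177.73 down [-0.003  0.003 -1.   ] open 21.4 F [-1.7 -0.1 -1.5] q [ 37.  19. -19.  -0. -52. -35.]
   46.4,-2,-5.1,-0.33,10
```

arm_command:
  commands: [8,-2,-5,-0.3,10,15,0,0,0,10,15,0,0,0,10,8,0,0,0,10,0,0,0,0,10]

```text
clock: 22.68
tool_pos: [0.5614, 0.1881, 0.0562]
orientation: [-25.0, 89.7, 157.7]
force: [-0.6, -0.4, -0.9]
opening: 0.0215
```

Run:
```python
from h import *
plan((.5641,.1893,.03,2.6,10))
s=snapshot('scene');f=s['frame'][190:310,330:490];cv2.imwrite('pics/s3.png',cv2.resize(f,(800,600),interpolation=cv2.INTER_CUBIC))
```

```text
t 22.68 tcp [0.5614 0.1881 0.0562] jaw -177.35 down [-0.005  0.002 -1.   ] open 21.5 F [-0.6 -0.4 -0.9] q [ 37.  22. -21.  -0. -46. -34.]
   26.2,-1,-2.8,0.05,10
```

View pics/s3.png

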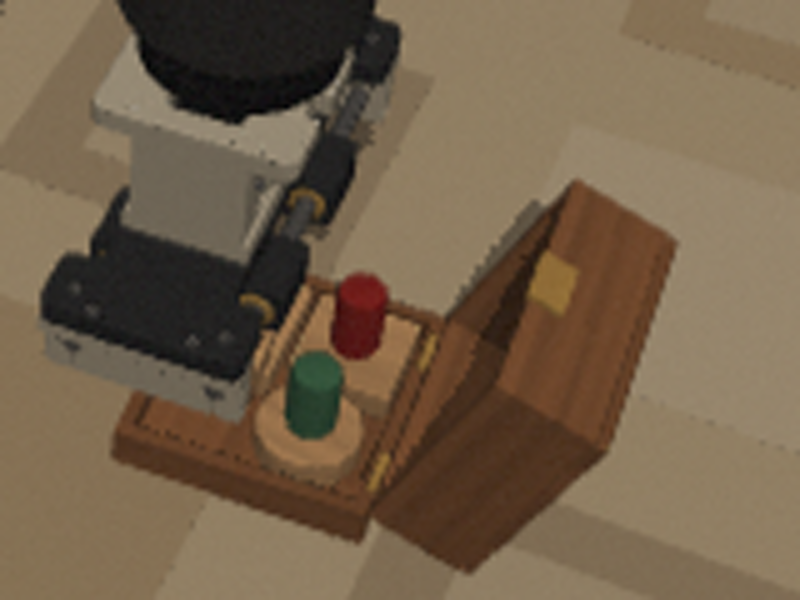

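arm_command:
  commands: [8,-1,-2.8,0,10,9,0,0,0,10,6,0,0,0,10,3,0,0,0,10,0,0,0,0,10]

```text
clock: 23.35
tool_pos: [0.5691, 0.1879, 0.037]
orientation: [-163.2, 89.7, 19.7]
force: [-0.2, 0.7, -1.1]
opening: 0.0216
```

arm_command:
  commands: [0,0,0,0,34,0,0,0,0,34,0,0,0,0,34,-20,0,0,0,34,-40,0,0,0,20]

```text
clock: 23.98
tool_pos: [0.5669, 0.187, 0.0939]
orientation: [43.0, 89.8, -134.2]
force: [0.2, 0.2, 1.2]
opening: 0.0243
```

arm_command:
  commands: [-40,10,0,0,0,-30,20,30,0,0,0,0,0,0,0]

```text
clock: 24.35
tool_pos: [0.5394, 0.1561, 0.1686]
orientation: [172.3, 89.9, -4.8]
force: [0.8, -0.1, 0.3]
opening: 0.0009
```

Run:
```python
from h import *
plan()
s=snapshot('scene');f=s['frame'][190:310,330:490];cv2.imwrite('pics/s4.png',cv2.resize(f,(800,600),interpolation=cv2.INTER_CUBIC))
```

```text
t 24.35 tcp [0.5394 0.1561 0.1686] jaw -177.1 down [ 0.002 -0.    -1.   ] open 0.9 F [ 0.8 -0.1  0.3] q [ 36.  12. -19.   0. -59. -33.]
```

View pics/s4.png

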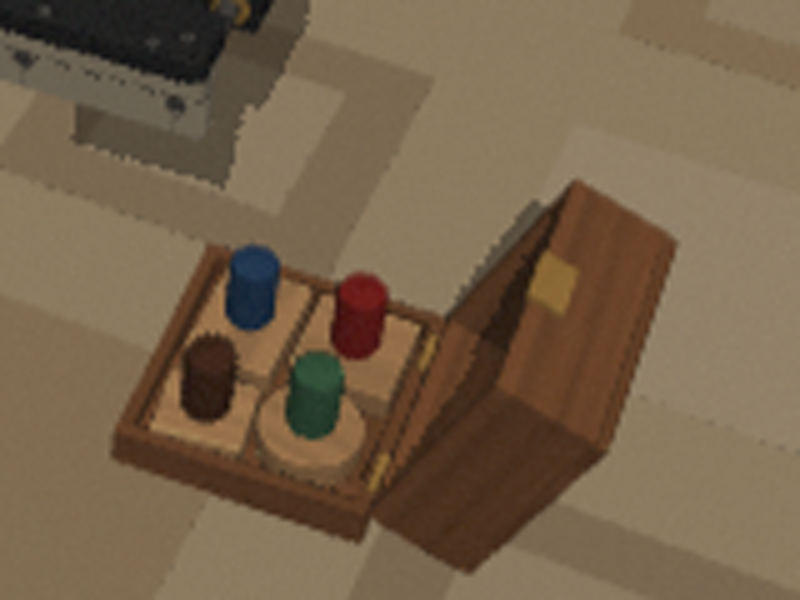

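arm_command:
  commands: [-10,-50,0,0,0,-5,-50,0,0,0,0,-50,0,0,0,0,-50,0,0,0,0,-30,0,0,0]

```text
clock: 25.02
tool_pos: [0.5283, 0.3922, 0.1767]
orientation: [51.5, 89.7, -125.8]
force: [0.3, -1.0, 0.6]
opening: 0.0003
```

arm_command:
  commands: [0,0,0,0,0]

```text
clock: 25.15
tool_pos: [0.5278, 0.3945, 0.1744]
orientation: [50.2, 89.5, -126.9]
force: [0.1, -0.5, -0.3]
opening: 0.0003
```

Run:
```python
from h import *
plan((*box(0,172),.10,2.6,0),(*box(0,30),.10,2.6,0),(*box(0,-25),.07,2.6,0))
```

```text
t 25.15 tcp [0.5278 0.3945 0.1744] jaw -177.17 down [-0.005 -0.007 -1.   ] open 0.3 F [ 0.1 -0.5 -0.3] q [ 54.  21.  -5.  -0. -64. -51.]
   37.2,5.1,0.8,0.12,0 | 37.2,5.1,0.7,0.12,0
   0.3,47.3,0,0,0 | 0.3,47.3,0,0,0 | 0.3,47.3,0,0,0
   15.2,27.4,-0.1,0,0 | 15.2,27.4,-0.1,0,0
```

arm_command:
  commands: [30,0,0,0,0,30,0,0,0,0,12,0,0,0,0,0,0,0,0,0]

```text
clock: 25.65
tool_pos: [0.5274, 0.393, 0.0971]
orientation: [50.5, 89.3, -126.6]
force: [-0.4, -0.0, 1.7]
opening: 0.0005
```

arm_command:
  commands: [0,15,0,0,0,0,15,0,0,0,0,15,0,0,0,0,15,0,0,0,0,15,0,0,0]

```text
clock: 26.28
tool_pos: [0.5363, 0.3206, 0.1062]
orientation: [-141.0, 89.5, 42.0]
force: [-1.8, 5.0, 4.2]
opening: 0.0003
```

Run:
```python
from h import *
plan();print(tobox(get_obs()['tool_pos']))
```

```text
t 26.27 tcp [0.5363 0.3206 0.1062] jaw -177.02 down [ 0.006  0.005 -1.   ] open 0.3 F [-1.8  5.   4.2] q [ 49.  21. -15.   0. -53. -46.]
[  7.1 108.4]
```

arm_command:
  commands: [2,15,1,0,0,2,15,1,0,0,2,15,1,0,0,2,15,1,0,0,2,15,1,0,0]

```text
clock: 26.9
tool_pos: [0.5383, 0.2412, 0.0997]
orientation: [-145.7, 89.0, 37.3]
force: [0.0, 1.6, 1.3]
opening: 0.0004
```

Run:
```python
from h import *
plan();print(tobox(get_obs()['tool_pos']))
```

```text
t 26.9 tcp [0.5383 0.2412 0.0997] jaw -177.0 down [ 0.014  0.011 -1.   ] open 0.4 F [0.  1.6 1.3] q [ 43.  18. -21.   0. -50. -40.]
[ 5.5 28.9]
```

arm_command:
  commands: [6,15,0,0,0,7,15,0,0,0,8,14,0,0,0,8,10,0,0,0,5,4,0,0,0]

```text
clock: 27.52
tool_pos: [0.5407, 0.184, 0.0689]
orientation: [-132.8, 88.6, 50.2]
force: [-50.4, 28.7, 84.6]
opening: 0.0002
```

Run:
```python
from h import *
plan();print(tobox(get_obs()['tool_pos']))
```

```text
t 27.52 tcp [0.5407 0.184  0.0689] jaw -177.02 down [ 0.015  0.018 -1.   ] open 0.2 F [-50.4  28.7  84.6] q [ 38.  19. -25.  -0. -45. -35.]
[  5.3 -28.2]
```

arm_command:
  commands: [-5,0,0,0,0,-30,0,0,0,60,-40,0,0,0,70,-50,20,0,0,75,-20,40,0,0,75]

```text
clock: 28.15
tool_pos: [0.54, 0.1209, 0.2144]
orientation: [-128.0, 88.9, 55.2]
force: [0.4, -0.7, -0.3]
opening: 0.0348
```

```bash
cat >> h.py <<'E'
CS={'red':([0,150,60],[6,255,255]),'blue':([105,120,50],[125,255,255]),'yellow':([18,120,60],[34,255,255]),'white':([0,0,110],[179,45,255])}
def cups(cam):
    s=snapshot(cam)
    for n,(lo,hi) in CS.items():
        for a,p in blobs(s,lo,hi,200):
            q=fit(s,p,CUP)
            if .3<q[0]<.48 and -.5<q[1]<.05: print(cam,n,a,p,q.round(4))
    return s
E
python3 - <<'E'
from h import *
plan();cups('top');cups('scene')
s=snapshot('scene');f=s['frame'][100:310,130:490];cv2.imwrite('pics/s5.png',cv2.resize(f,(800,467),interpolation=cv2.INTER_CUBIC))
E
```

```text
t 28.15 tcp [0.54   0.1209 0.2144] jaw -176.73 down [ 0.011  0.016 -1.   ] open 34.8 F [ 0.4 -0.7 -0.3] q [ 33.   9. -16.  -0. -64. -29.]
top red 656 [413.2 288.9] [ 0.446  -0.1345]
top blue 704 [458.9 301.1] [ 0.4101 -0.236 ]
top yellow 843 [502.3 322.3] [ 0.3547 -0.3285]
top white 568 [364.  301.2] [ 0.4265 -0.0188]
top white 965 [566.1 323.1] [ 0.3419 -0.473 ]
scene red 928 [267.9 182.2] [ 0.4445 -0.1374]
scene blue 894 [241.  162.7] [ 0.4104 -0.2381]
scene yellow 734 [221.7 139. ] [ 0.3489 -0.3409]
```

View pics/s5.png

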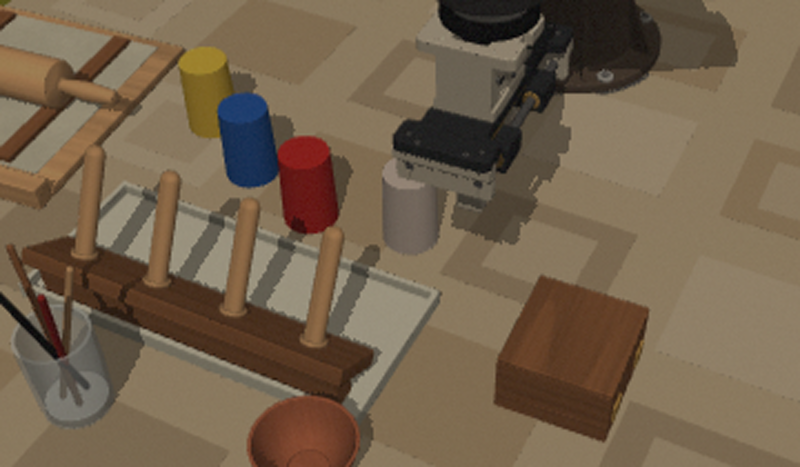

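Run:
```python
from h import *
plan((.426,-.018,.17,90,75))
```

```text
t 28.3 tcp [0.5393 0.1192 0.2127] jaw -176.98 down [ 0.009  0.016 -1.   ] open 46.5 F [ 0.6  0.6 -0.1] q [ 32.   9. -16.  -1. -63. -29.]
   4.4,14.6,13.4,-9.66,75 | 4.4,12.2,15.7,-9.66,75 | 4.4,9.4,17.5,-9.66,75 | 4.4,6.3,18.8,-9.66,75 | 4.4,3,19.6,-9.66,75
   4.4,-0.3,19.8,-9.66,75 | 4.4,-3.6,19.5,-9.66,75 | 4.4,-6.8,18.6,-9.66,75 | 4.4,-9.9,17.2,-9.66,75
```

arm_command:
  commands: [4.4,14.6,13.4,-9.7,75,4.4,12.2,15.7,-9.7,75,4.4,9.4,17.5,-9.7,75,4.4,6.3,18.8,-9.7,75,4.4,3,19.6,-9.7,75]

```text
clock: 28.92
tool_pos: [0.4735, 0.0406, 0.1818]
orientation: [-144.8, 89.3, 88.3]
force: [0.2, -1.2, -0.0]
opening: 0.0661
```

arm_command:
  commands: [4.4,0,19.8,-9.7,75,4.4,-3.6,19.5,-9.7,75,4.4,-6.8,18.6,-9.7,75,4.4,-8,15,-8,75,0,0,0,0,75]

```text
clock: 29.55
tool_pos: [0.4223, -0.023, 0.1567]
orientation: [-128.9, 89.2, 142.6]
force: [-0.1, 0.6, 0.5]
opening: 0.0654
```

Run:
```python
from h import *
plan((.426,-.018,.13,90,75))
```

```text
t 29.55 tcp [ 0.4223 -0.023   0.1567] jaw -88.55 down [-0.01   0.008 -1.   ] open 65.4 F [-0.1  0.6  0.5] q [ 23.   0. -34.  -1. -56.  69.]
   26.7,4.1,-4.7,1.45,75
```

arm_command:
  commands: [15,4,-4.7,1.4,100,0,0,0,0,100,10,0,0,0,100,15,0,0,0,100,0,0,0,0,100]

```text
clock: 30.18
tool_pos: [0.4267, -0.0166, 0.1148]
orientation: [-121.5, 89.2, 148.2]
force: [-0.5, -0.1, 0.6]
opening: 0.087
```

Run:
```python
from h import *
plan((.426,-.018,.045,90,100))
```

```text
t 30.18 tcp [ 0.4267 -0.0166  0.1148] jaw -90.3 down [-0.012  0.007 -1.   ] open 87.0 F [-0.5 -0.1  0.6] q [ 24.   4. -37.  -1. -49.  66.]
   34.9,0,0.9,-0.15,100 | 34.9,0,0.9,-0.15,100
```

arm_command:
  commands: [16,-1,0.5,0,100,16,-1,0.5,0,100,16,-1,0.5,0,100,12,-1,0,0,100,8,0,0,0,100]

```text
clock: 30.8
tool_pos: [0.4247, -0.0166, 0.0475]
orientation: [-141.7, 89.4, 128.0]
force: [0.3, 0.2, -0.2]
opening: 0.0874
```

arm_command:
  commands: [0,0,0,0,30,0,0,0,0,30,0,0,0,0,30,0,0,0,0,30,0,0,0,0,30]

```text
clock: 31.42
tool_pos: [0.4255, -0.0163, 0.0484]
orientation: [-148.9, 89.4, 120.8]
force: [0.1, 0.3, -1.2]
opening: 0.0573
```

Run:
```python
from h import *
plan((None,None,.23,90,30),(.555,-.0098,.235,90,30),(.593,-.0098,.235,90,30))
```

```text
t 31.43 tcp [ 0.4255 -0.0163  0.0484] jaw -90.29 down [-0.005  0.009 -1.   ] open 57.3 F [ 0.1  0.3 -1.2] q [ 24.   9. -42.  -1. -38.  66.]
   -45.4,-0.2,-0.4,-0.07,30 | -45.4,-0.2,-0.4,-0.07,30 | -45.4,-0.2,-0.4,-0.07,30 | -45.4,-0.2,-0.4,-0.07,30
   -1.9,43.2,-2.2,0,30 | -1.9,43.2,-2.2,0,30 | -1.9,43.2,-2.2,0,30
   -0.2,38,-0,-0,30
```

arm_command:
  commands: [-45,0,0,0,30,-45,0,0,0,30,-45,0,0,0,30,-45,0,0,0,30,-10,0,0,0,30]

```text
clock: 32.05
tool_pos: [0.4251, -0.0186, 0.2434]
orientation: [-131.3, 89.3, 138.4]
force: [0.6, -0.5, -1.4]
opening: 0.057
```

arm_command:
  commands: [0,43,-2,0,30,0,43,-2,0,30,0,43,-2,0,30,0,25,0,0,30,0,0,0,0,30]

```text
clock: 32.67
tool_pos: [0.5819, -0.0131, 0.2394]
orientation: [-130.6, 89.2, 139.1]
force: [-0.7, 0.2, -1.1]
opening: 0.0568
```

Run:
```python
from h import *
plan((.591,-.0098,.20,90,30),(.599,-.0098,.157,90,30),(.583,-.0098,.109,90,30))
```

```text
t 32.67 tcp [ 0.5819 -0.0131  0.2394] jaw -90.32 down [-0.011  0.009 -1.   ] open 56.8 F [-0.7  0.2 -1.1] q [ 17.  12.  -9.  -1. -69.  72.]
   39.4,9.5,-2.9,-0.32,30
   42.9,8.5,0.4,-0,30
   48.2,-15.5,0.5,-0,30
```

arm_command:
  commands: [0,9,-3,-0.3,30,15,0,0,0,30,15,0,0,0,30,0,0,0,0,30]

```text
clock: 33.17
tool_pos: [0.5882, -0.0096, 0.2056]
orientation: [-123.9, 89.0, 146.1]
force: [-0.2, -0.4, -0.1]
opening: 0.0568
```

Run:
```python
from h import *
plan((.599,-.0098,.157,90,30),(.583,-.0098,.109,90,30))
s=snapshot('wrist')
P=[[.589,-.0098,.1438]];print(proj(s,P))
cv2.imwrite('pics/w6.png',s['frame'])
```

```text
t 33.17 tcp [ 0.5882 -0.0096  0.2056] jaw -90.0 down [-0.014  0.01  -1.   ] open 56.8 F [-0.2 -0.4 -0.1] q [ 18.  14. -11.  -1. -65.  73.]
   48.4,11.5,0.7,0,30
   48.2,-15.3,0.5,0,30
[[322.37951807 249.34594748]]
```

View pics/w6.png

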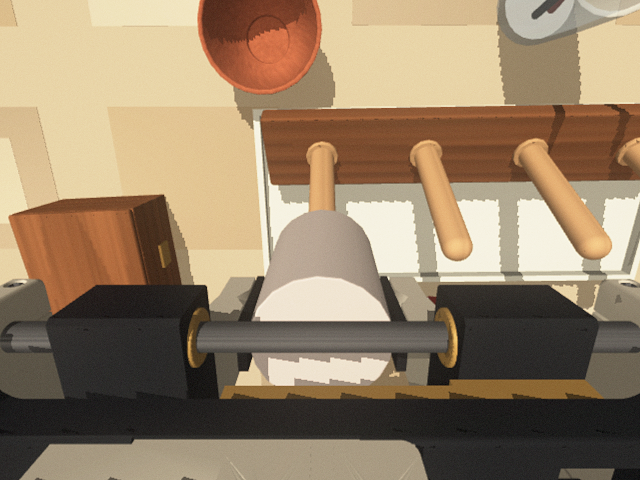

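Run:
```python
from h import *
s=snapshot('wrist')
for u,v in [(457,247),(597,245)]: print(ray(s,u,v,.1438))
for u,v in [(321,152),(427,150),(531,148)]: print(ray(s,u,v,.055))
```

```text
[ 0.59139775 -0.10046509  0.1438    ]
[ 0.59331202 -0.19362226  0.1438    ]
[ 0.64660473 -0.00768706  0.055     ]
[ 0.64851298 -0.09959411  0.055     ]
[ 0.65039928 -0.18891341  0.055     ]
```

arm_command:
  commands: [12,3,0,0,30,12,3,0,0,30,12,3,0,0,30,10,2,0,0,30,0,0,0,0,30]

```text
clock: 33.9
tool_pos: [0.6006, -0.009, 0.1581]
orientation: [-131.9, 89.1, 138.2]
force: [0.0, -0.6, -1.1]
opening: 0.0572
```

Run:
```python
from h import *
plan((.599,-.0098,.157,90,30),(.583,-.0098,.109,90,30))
```

```text
t 33.9 tcp [ 0.6006 -0.009   0.1581] jaw -89.99 down [-0.011  0.01  -1.   ] open 57.2 F [ 0.  -0.6 -1.1] q [ 17.  17. -14.  -1. -60.  73.]
   1.1,-1.6,0.8,0.01,30
   48.2,-15.5,0.5,0,30
```

arm_command:
  commands: [8,-3.5,0,0,30,8,-3.5,0,0,30,8,-3,0,0,30,0,0,0,0,30]

```text
clock: 34.4
tool_pos: [0.5936, -0.0082, 0.1355]
orientation: [-170.1, 89.4, 100.0]
force: [1.6, 0.2, -0.9]
opening: 0.0568
```

Run:
```python
from h import *
plan((.583,-.0098,.109,90,30))
```

```text
t 34.4 tcp [ 0.5936 -0.0082  0.1355] jaw -89.92 down [-0.002  0.011 -1.   ] open 56.8 F [ 1.6  0.2 -0.9] q [ 18.  17. -16.  -1. -56.  73.]
   26.5,-10.6,1.8,0.08,30
```

arm_command:
  commands: [8,-4,0.5,0,30,8,-4,0.5,0,30,8,-3,0.5,0,30,0,0,0,0,30]

```text
clock: 34.9
tool_pos: [0.5837, -0.0089, 0.1111]
orientation: [167.5, 89.3, 77.6]
force: [4.3, 0.4, 0.5]
opening: 0.057
```

Run:
```python
from h import *
plan((.583,-.0098,.109,90,30))
```

```text
t 34.9 tcp [ 0.5837 -0.0089  0.1111] jaw -89.87 down [ 0.003  0.012 -1.   ] open 57.0 F [4.3 0.4 0.5] q [ 18.  18. -20.  -1. -52.  73.]
   2.1,-0.7,0.9,0.13,30
```

arm_command:
  commands: [0,0,0,0,72,0,0,0,0,72,0,0,0,0,72,-30,0,0,0,72,-50,0,0,0,72]

```text
clock: 35.52
tool_pos: [0.5762, -0.0113, 0.1849]
orientation: [-116.0, 88.9, 154.0]
force: [-0.3, 0.1, 0.7]
opening: 0.0628
```

arm_command:
  commands: [-35,-30,0,0,85,0,-45,25,0,85,0,-45,30,0,85,0,-25,30,0,85,0,0,25,0,85]

```text
clock: 36.15
tool_pos: [0.4273, -0.1231, 0.225]
orientation: [-124.1, 89.0, 146.0]
force: [0.5, 0.4, 0.0]
opening: 0.0748
```

```bash
cat >> h.py <<'E'
XR=[None,.648,.6461,.6443,.642];YR=[None,-.2794,-.19,-.1004,-.0098]
def home(i,up=.027):
    e=np.array([-.5,0,.866]);n=np.array([-.866,0,-.5]);xp=-n;yp=np.array([0,1.,0])
    m=np.array([XR[i],YR[i],.052])+up*e+.015*n
    a=np.linspace(0,2*np.pi,24)[:,None];c=np.cos(a)*xp+np.sin(a)*yp
    return np.r_[m+.031*c,m+.092*e+.028*c]
def hung(i,col,lo=None):
    for cam in('top','scene'):
        s=snapshot(cam);f=proj(s,home(i));c=cent(f);l,h=CS[col] if lo is None else lo
        A=cv2.contourArea(cv2.convexHull(f.astype(np.float32)))
        print(cam,'home px',c.round(1),'area',round(A),'up .04:',cent(proj(s,home(i,.04))).round(1),[ (a,tuple(p)) for a,p in blobs(s,l,h,200) if np.linalg.norm(p-c)<40])
E
python3 - <<'E'
from h import *
plan((.4445,-.136,.13,90,85))
hung(4,'white',([0,0,60],[179,60,255]));cups('top');cups('scene')
E
```

```text
t 36.15 tcp [ 0.4273 -0.1231  0.225 ] jaw -89.84 down [-0.014  0.009 -1.   ] open 74.8 F [0.5 0.4 0. ] q [  9.  -1. -26.  -1. -66.  82.]
   47.3,9.3,6.9,0.08,85 | 47.3,9.3,6.9,0.08,85
top home px [355.3 224.6] area 829 up .04: [355.9 226.2] [(np.int32(2285), (np.float64(366.5), np.float64(236.7)))]
scene home px [280.2 220.2] area 1398 up .04: [281.4 214.4] [(np.int32(3652), (np.float64(283.7), np.float64(232.2)))]
top blue 410 [457.9 305.9] [ 0.3993 -0.2323]
top yellow 843 [502.4 322.3] [ 0.3547 -0.3287]
top white 940 [566.1 323.3] [ 0.3414 -0.4729]
scene red 820 [267.2 179.9] [ 0.438  -0.1434]
scene blue 892 [241.  162.7] [ 0.4104 -0.2381]
scene yellow 734 [221.7 139. ] [ 0.3489 -0.3409]
```

arm_command:
  commands: [40,9,7,0,88,40,8,6,0,88,0,0,0,0,88,0,0,0,0,88]

```text
clock: 36.85
tool_pos: [0.4468, -0.133, 0.1437]
orientation: [-123.2, 89.1, 147.0]
force: [1.0, 0.2, 0.0]
opening: 0.0773
```

Run:
```python
from h import *
plan((.4445,-.136,.045,90,88))
a=np.load('pics/s2.npy').astype(int);s=snapshot('scene');b=s['frame'].astype(int)
d=(np.abs(a-b).sum(2)>40).astype(np.uint8)
for up in(.015,.027,.04,.055):
    m=np.zeros_like(d);cv2.fillConvexPoly(m,cv2.convexHull(proj(s,home(4,up)).astype(np.int32)),1)
    w=np.zeros_like(d);w[170:265,250:300]=1
    print(up,m.sum(),(d*m).sum(),(d*w*(1-m)).sum(), b[m>0].mean(0))
```

```text
t 36.85 tcp [ 0.4468 -0.133   0.1437] jaw -89.81 down [-0.014  0.009 -1.   ] open 77.3 F [1.  0.2 0. ] q [  7.   6. -31.  -1. -55.  83.]
   49.4,-0.5,2,0.09,88 | 49.4,-0.5,2,0.09,88
0.015 1458 980 261 [ 98.90397805 112.25102881 125.89231824]
0.027 1452 1039 202 [ 99.83953168 112.16528926 125.75619835]
0.04 1482 895 346 [ 94.05263158 106.93724696 123.44669366]
0.055 1497 717 524 [ 87.48363393 101.11489646 120.28056112]
```

arm_command:
  commands: [18,-1,2,0,88,20,-1,0.5,0,88,20,-1,0.5,0,88,15,-1,0,0,88,0,0,0,0,88]

```text
clock: 37.52
tool_pos: [0.4471, -0.1334, 0.0772]
orientation: [177.2, 89.4, 87.6]
force: [-0.4, -0.2, 0.6]
opening: 0.0772
```

Run:
```python
from h import *
plan((.4445,-.136,.047,90,88))
```

```text
t 37.52 tcp [ 0.4471 -0.1334  0.0772] jaw -89.65 down [ 0.    0.01 -1.  ] open 77.2 F [-0.4 -0.2  0.6] q [  7.  10. -36.  -1. -44.  84.]
   30.2,-2.6,2.9,0.35,88
```

arm_command:
  commands: [10,-2.6,2.5,0,88,10,0,0,0,88,9,0,0,0,88,0,0,0,0,30,0,0,0,0,30]

```text
clock: 38.15
tool_pos: [0.4463, -0.1355, 0.0488]
orientation: [154.5, 89.4, 64.9]
force: [0.9, 1.0, 1.4]
opening: 0.0627
```

arm_command:
  commands: [0,0,0,0,30,0,0,0,0,30,0,0,0,0,30]

```text
clock: 38.52
tool_pos: [0.4464, -0.1355, 0.049]
orientation: [154.1, 89.4, 64.5]
force: [0.6, -0.4, -1.3]
opening: 0.0585
```

Run:
```python
from h import *
plan((None,None,.24,90,30),(.591,YR[3],.24,90,30))
```

```text
t 38.52 tcp [ 0.4464 -0.1355  0.049 ] jaw -89.61 down [ 0.005  0.01  -1.   ] open 58.5 F [ 0.6 -0.4 -1.3] q [  7.  13. -38.  -1. -39.  84.]
   -47.7,0.2,-0.5,0.1,30 | -47.7,0.2,-0.5,0.1,30 | -47.7,0.2,-0.5,0.1,30 | -47.7,0.2,-0.5,0.1,30
   0.3,48.2,-11.7,-0,30 | 0.3,48.2,-11.7,-0,30 | 0.3,48.2,-11.7,-0,30
```

arm_command:
  commands: [0,0,0,0,30,-45,0,0,0,30,-45,0,0,0,30,-45,0,0,0,30,-45,0,0,0,30]

```text
clock: 39.15
tool_pos: [0.4428, -0.1374, 0.2307]
orientation: [-157.3, 89.4, 113.1]
force: [1.8, -0.1, -0.7]
opening: 0.0583
```

arm_command:
  commands: [-10,45,-11.5,0,30,0,45,-11.5,0,30,0,40,-10,0,30,0,0,0,0,30,0,0,0,0,30]

```text
clock: 39.78
tool_pos: [0.5773, -0.1028, 0.2467]
orientation: [153.8, 89.3, 64.1]
force: [0.5, 0.7, -1.4]
opening: 0.0584
```

Run:
```python
from h import *
plan((.591,YR[3],.21,90,30))
```

```text
t 39.77 tcp [ 0.5773 -0.1028  0.2467] jaw -89.66 down [ 0.005  0.011 -1.   ] open 58.4 F [ 0.5  0.7 -1.4] q [  9.  11.  -9.  -1. -69.  82.]
   36.8,13.5,-1.9,0.34,30
```

arm_command:
  commands: [6,14,-2.2,0.3,30,12,1,0,0,30,12,0,0,0,30,12,0,0,0,30,0,0,0,0,30]

```text
clock: 40.4
tool_pos: [0.5911, -0.1004, 0.2012]
orientation: [161.9, 89.3, 71.9]
force: [0.1, -0.4, -0.4]
opening: 0.0588
```

Run:
```python
from h import *
plan((.602,YR[3],.158,90,30),(.586,YR[3],.112,90,30))
```

```text
t 40.4 tcp [ 0.5911 -0.1004  0.2012] jaw -90.03 down [ 0.004  0.011 -1.   ] open 58.8 F [ 0.1 -0.4 -0.4] q [  9.  14. -11.  -1. -64.  82.]
   43.2,10.8,0.5,-0.03,30
   45.9,-16.2,0.5,0,30
```

arm_command:
  commands: [11,3,0,0,30,11,3,0,0,30,11,3,0,0,30,10,2,0,0,30,0,0,0,0,30]

```text
clock: 41.02
tool_pos: [0.6032, -0.1, 0.1553]
orientation: [160.6, 89.3, 70.5]
force: [-0.1, -0.6, -0.8]
opening: 0.0588
```

Run:
```python
from h import *
plan((.602,YR[3],.158,90,30),(.586,YR[3],.112,90,30))
```

```text
t 41.02 tcp [ 0.6032 -0.1     0.1553] jaw -90.03 down [ 0.004  0.011 -1.   ] open 58.8 F [-0.1 -0.6 -0.8] q [  8.  18. -13.  -1. -59.  82.]
   -2.7,-1.2,0.4,-0.03,30
   45.9,-16.2,0.5,0,30
```

arm_command:
  commands: [8,-3.5,0,0,30,8,-3.5,0.3,0,30,8,-3.5,0.3,0,30,0,0,0,0,30]

```text
clock: 41.52
tool_pos: [0.5956, -0.1002, 0.1321]
orientation: [132.4, 89.1, 42.4]
force: [2.8, -0.2, -0.4]
opening: 0.0585
```

arm_command:
  commands: [8,-3.5,0,0,30,8,-3,0,0,30,5,-2,0,0,30,0,0,0,0,30]

```text
clock: 42.02
tool_pos: [0.5876, -0.1, 0.1105]
orientation: [127.3, 89.0, 37.3]
force: [2.3, -0.4, 1.7]
opening: 0.0586
```

Run:
```python
from h import *
plan((.586,YR[3],.112,90,30))
```

```text
t 42.02 tcp [ 0.5876 -0.1     0.1105] jaw -89.95 down [ 0.014  0.011 -1.   ] open 58.6 F [ 2.3 -0.4  1.7] q [  9.  18. -19.  -1. -52.  82.]
   -1.5,-1.6,0.4,0.05,30
```

arm_command:
  commands: [0,0,0,0,73,0,0,0,0,73,0,0,0,0,73,-30,0,0,0,73,-50,0,0,0,73]

```text
clock: 42.65
tool_pos: [0.5808, -0.1011, 0.186]
orientation: [-165.4, 89.4, 104.6]
force: [1.8, -0.3, 0.7]
opening: 0.0638
```

arm_command:
  commands: [-35,-30,0,0,85,0,-45,35,0,88,0,-45,35,0,88,0,-40,35,0,88,0,0,20,0,88]

```text
clock: 43.28
tool_pos: [0.4171, -0.2281, 0.2251]
orientation: [160.5, 89.4, 70.7]
force: [1.5, 0.9, 0.4]
opening: 0.077
```

arm_command:
  commands: [30,0,0,0,88,20,0,0,0,88,0,0,0,0,88]

```text
clock: 43.65
tool_pos: [0.4157, -0.2293, 0.1748]
orientation: [155.9, 89.4, 65.9]
force: [0.3, -0.1, -0.4]
opening: 0.0771
```

Run:
```python
from h import *
plan((.4095,-.237,.10,90,88))
hung(3,'red');cups('scene')
```

```text
t 43.65 tcp [ 0.4157 -0.2293  0.1748] jaw -90.04 down [ 0.005  0.01  -1.   ] open 77.1 F [ 0.3 -0.1 -0.4] q [ -6.   4. -28.  -1. -58.  96.]
   37.3,-3.3,4.2,-0.02,88 | 37.3,-3.3,4.2,-0.02,88
top home px [395.4 220.7] area 851 up .04: [396.3 222.3] [(np.int32(477), (np.float64(393.1), np.float64(215.0)))]
scene home px [243.  207.5] area 1335 up .04: [244.  201.7] [(np.int32(1272), (np.float64(242.8), np.float64(207.3)))]
scene blue 873 [241.  162.2] [ 0.4088 -0.2393]
scene yellow 733 [221.7 139. ] [ 0.3489 -0.3409]
```

arm_command:
  commands: [15,-6.3,7.8,0,88,20,-0.5,0.3,0,88,20,-0.5,0,0,88,20,-0.5,0,0,88,0,0,0,0,88]

```text
clock: 44.42
tool_pos: [0.4096, -0.2381, 0.0992]
orientation: [128.7, 89.2, 38.8]
force: [-0.2, 0.5, 1.1]
opening: 0.0772
```

Run:
```python
from h import *
plan((.4095,-.237,.048,90,88))
```

```text
t 44.42 tcp [ 0.4096 -0.2381  0.0992] jaw -89.94 down [ 0.011  0.009 -1.   ] open 77.2 F [-0.2  0.5  1.1] q [ -7.   9. -34.  -1. -47.  97.]
   51.2,-0.6,-0.7,0.06,88
```

arm_command:
  commands: [15,-1,0,0,88,15,-1,0,0,88,12,-0.5,0,0,88,9,-0.5,0,0,88,0,0,0,0,30]

```text
clock: 45.05
tool_pos: [0.4089, -0.2389, 0.0491]
orientation: [116.0, 89.0, 26.1]
force: [0.3, -0.0, 0.3]
opening: 0.0718
```

arm_command:
  commands: [0,0,0,0,30,0,0,0,0,30,0,0,0,0,30,0,0,0,0,30,0,0,0,0,30]

```text
clock: 45.68
tool_pos: [0.4097, -0.239, 0.0502]
orientation: [112.8, 88.9, 22.9]
force: [0.6, -0.8, -1.2]
opening: 0.0564
```

arm_command:
  commands: [-45,0,0,0,30,-45,0,0,0,30,-45,0,0,0,30,-45,0,0,0,30,-15,0,0,0,30]

```text
clock: 46.3
tool_pos: [0.4047, -0.2403, 0.2498]
orientation: [122.0, 89.1, 32.1]
force: [-0.1, -0.6, -1.9]
opening: 0.0566
```

Run:
```python
from h import *
plan((.593,YR[2],.245,90,30))
```

```text
t 46.3 tcp [ 0.4047 -0.2403  0.2498] jaw -89.88 down [ 0.013  0.008 -1.   ] open 56.6 F [-0.1 -0.6 -1.9] q [ -7.  -0. -22.  -1. -68.  97.]
   1.9,47.1,-12.5,0.03,30 | 1.9,47.1,-12.5,0.03,30 | 1.9,47.1,-12.5,0.03,30 | 1.9,47.1,-12.5,0.03,30
```

arm_command:
  commands: [0,47,-12.5,0,30,0,47,-12.5,0,30,0,45,-12,0,30,0,38,-10,0,30,0,0,0,0,30]

```text
clock: 46.92
tool_pos: [0.5867, -0.1916, 0.2554]
orientation: [113.7, 88.9, 23.8]
force: [-0.9, 0.4, -1.1]
opening: 0.0567
```

arm_command:
  commands: [0,0,0,0,30]

```text
clock: 47.05
tool_pos: [0.5863, -0.1915, 0.2549]
orientation: [115.6, 89.0, 25.6]
force: [-1.1, 0.7, -0.1]
opening: 0.0564
```

Run:
```python
from h import *
plan((.593,YR[2],.205,90,30))
```

```text
t 47.05 tcp [ 0.5863 -0.1915  0.2549] jaw -89.95 down [ 0.016  0.008 -1.   ] open 56.4 F [-1.1  0.7 -0.1] q [ -0.  14.  -5.  -0. -70.  90.]
   50,5.9,-1.1,0.05,30
```

arm_command:
  commands: [12,6,-1.5,0,30,14,0,0,0,30,14,0,0,0,30,10,0,0,0,30,0,0,0,0,30]

```text
clock: 47.68
tool_pos: [0.5908, -0.1902, 0.201]
orientation: [119.2, 89.0, 29.2]
force: [-0.4, 0.7, 0.2]
opening: 0.0565
```

Run:
```python
from h import *
plan((.604,YR[2],.159,90,30))
```

```text
t 47.67 tcp [ 0.5908 -0.1902  0.201 ] jaw -90.04 down [ 0.015  0.008 -1.   ] open 56.5 F [-0.4  0.7  0.2] q [ -0.  16.  -9.  -1. -64.  90.]
   42.2,12.6,0.2,-0.04,30
```

arm_command:
  commands: [11,3.3,0,0,30,11,3.3,0,0,30,11,3.3,0,0,30,8,2.5,0,0,30,0,0,0,0,30]

```text
clock: 48.3
tool_pos: [0.6052, -0.1899, 0.1575]
orientation: [117.6, 89.0, 27.6]
force: [0.3, 0.3, -1.1]
opening: 0.0565
```

arm_command:
  commands: [8,-3.5,0,0,30,8,-3.5,0.2,0,30,8,-3.5,0.2,0,30,0,0,0,0,30]

```text
clock: 48.8
tool_pos: [0.5976, -0.19, 0.1341]
orientation: [108.4, 88.6, 18.4]
force: [1.8, 0.8, -0.6]
opening: 0.0562
```

Run:
```python
from h import *
plan((.588,YR[2],.1125,90,30))
```

```text
t 48.8 tcp [ 0.5976 -0.19    0.1341] jaw -89.98 down [ 0.023  0.008 -1.   ] open 56.2 F [ 1.8  0.8 -0.6] q [ -0.  20. -13.  -1. -56.  90.]
   21.3,-10.1,0.2,0.02,30
```

Same as before: finish the insertion, release, and go to the yellow cup.

arm_command:
  commands: [8,-4,0,0,30,8,-3.5,0,0,30,6,-2.5,0,0,30,0,0,0,0,30]

```text
clock: 49.3
tool_pos: [0.5885, -0.1898, 0.1113]
orientation: [105.9, 88.5, 15.9]
force: [2.7, 0.8, 1.0]
opening: 0.0565
```

arm_command:
  commands: [0,0,0,0,72,0,0,0,0,72,0,0,0,0,72,-30,0,0,0,72,-50,0,0,0,72]

```text
clock: 49.92
tool_pos: [0.5808, -0.1905, 0.1868]
orientation: [133.4, 89.3, 43.3]
force: [1.7, -0.2, -0.6]
opening: 0.0631
```

arm_command:
  commands: [-35,-30,0,0,85,0,-50,33,0,95,0,-50,33,0,95,0,-50,33,0,95,0,-35,25,0,95]

```text
clock: 50.55
tool_pos: [0.3623, -0.3167, 0.2234]
orientation: [113.5, 89.1, 23.7]
force: [0.1, -0.7, 0.2]
opening: 0.0831
```

arm_command:
  commands: [20,0,0,0,95,20,0,0,0,95,0,0,0,0,95]

```text
clock: 50.92
tool_pos: [0.3591, -0.3181, 0.1837]
orientation: [111.0, 89.0, 21.0]
force: [-0.2, -0.1, 0.0]
opening: 0.0834
```

Run:
```python
from h import *
plan((.352,-.332,.10,90,95))
hung(2,'blue');cups('scene');cups('top')
s=snapshot('wrist');l,h=CS['yellow'];print([(a,p,fit(s,p,CUP)) for a,p in blobs(s,l,h,2000)])
```

```text
t 50.92 tcp [ 0.3591 -0.3181  0.1837] jaw -90.06 down [ 0.016  0.006 -1.   ] open 83.4 F [-0.2 -0.1  0. ] q [-19.   4. -27.  -1. -59. 109.]
   41.7,-4.2,7.2,-0.03,95 | 41.7,-4.2,7.2,-0.03,95
top home px [434.9 217. ] area 888 up .04: [436.2 218.6] [(np.int32(632), (np.float64(431.5), np.float64(215.2)))]
scene home px [208.3 195.3] area 1283 up .04: [209.1 189.7] [(np.int32(1221), (np.float64(208.7), np.float64(195.1)))]
scene yellow 882 [223.5 141.1] [ 0.3545 -0.3311]
top white 225 [528.8 324.5] [ 0.3452 -0.3879]
[(np.int32(5201), array([333.8, 234. ]), array([ 0.35702281, -0.32853717]))]
```

arm_command:
  commands: [15,-4.6,11.5,0,95,20,-0.5,0.5,0,95,20,-0.5,0,0,95,22,-0.5,0,0,95,0,0,0,0,95]

```text
clock: 51.8
tool_pos: [0.356, -0.3322, 0.1045]
orientation: [101.8, 88.8, 11.9]
force: [0.7, -0.0, 0.4]
opening: 0.0833
```

Run:
```python
from h import *
plan((.3545,-.330,.048,90,95))
```

```text
t 51.8 tcp [ 0.356  -0.3322  0.1045] jaw -89.93 down [ 0.02   0.004 -1.   ] open 83.3 F [ 0.7 -0.   0.4] q [-20.   9. -32.  -1. -47. 111.]
   56.5,-2.6,-2,0.07,95
```

arm_command:
  commands: [15,-2.6,-2,0,95,15,-0.5,0,0,95,13,-0.5,0,0,95,10,-0.5,0,0,95,3,0,0,0,95]

```text
clock: 52.42
tool_pos: [0.3548, -0.3321, 0.0489]
orientation: [94.7, 88.6, 4.8]
force: [-0.2, -0.2, -0.2]
opening: 0.0836
```

arm_command:
  commands: [0,0,0,0,30,0,0,0,0,30,0,0,0,0,30,0,0,0,0,30,0,0,0,0,30]

```text
clock: 53.05
tool_pos: [0.3553, -0.3323, 0.0498]
orientation: [93.3, 88.6, 3.5]
force: [-0.0, 0.1, -2.0]
opening: 0.0584
```

Run:
```python
from h import *
plan((None,None,.25,90,30),(.595,YR[1],.25,90,30))
```

```text
t 53.05 tcp [ 0.3553 -0.3323  0.0498] jaw -89.87 down [ 0.025  0.002 -1.   ] open 58.4 F [-0.   0.1 -2. ] q [-20.  14. -36.  -1. -39. 111.]
   -50,1.2,-0.1,0.03,30 | -50,1.2,-0.1,0.03,30 | -50,1.2,-0.1,0.03,30 | -50,1.2,-0.1,0.03,30
   1.2,47.9,-10.6,0,30 | 1.2,47.9,-10.6,0,30 | 1.2,47.9,-10.6,0,30 | 1.2,47.9,-10.6,0,30 | 1.2,47.9,-10.6,0,30
```

arm_command:
  commands: [-45,1,0,0,30,-45,1,0,0,30,-45,1,0,0,30,-45,1,0,0,30,-15,0,0,0,30]

```text
clock: 53.68
tool_pos: [0.3529, -0.332, 0.2493]
orientation: [99.2, 88.8, 9.3]
force: [-0.0, -0.1, -1.7]
opening: 0.0581
```

arm_command:
  commands: [0,47,-10.5,0,30,0,47,-10.5,0,30,0,47,-10.5,0,30,0,47,-10.5,0,30,0,42,-9,0,30]

```text
clock: 54.3
tool_pos: [0.587, -0.2799, 0.2584]
orientation: [94.3, 88.5, 4.2]
force: [0.7, -1.1, -1.0]
opening: 0.0582
```

arm_command:
  commands: [0,0,0,0,30]

```text
clock: 54.42
tool_pos: [0.5892, -0.2789, 0.2567]
orientation: [95.7, 88.6, 5.7]
force: [0.1, 0.5, -2.0]
opening: 0.0582
```

Run:
```python
from h import *
plan((.595,YR[1],.205,90,30))
```

```text
t 54.42 tcp [ 0.5892 -0.2789  0.2567] jaw -90.0 down [ 0.024  0.002 -1.   ] open 58.2 F [ 0.1  0.5 -2. ] q [ -8.  17.  -1.  -0. -71.  99.]
   51.9,4.6,0.6,0,30
```

arm_command:
  commands: [12,4.5,0.5,0,30,14,0,0,0,30,14,0,0,0,30,12,0,0,0,30,0,0,0,0,30]

```text
clock: 55.05
tool_pos: [0.5921, -0.2796, 0.1998]
orientation: [99.6, 88.8, 9.6]
force: [0.0, 0.6, -0.9]
opening: 0.0584
```

Run:
```python
from h import *
plan((.606,YR[1],.159,90,30))
```

```text
t 55.05 tcp [ 0.5921 -0.2796  0.1998] jaw -90.09 down [ 0.021  0.004 -1.   ] open 58.4 F [ 0.   0.6 -0.9] q [ -8.  19.  -5.  -0. -65.  99.]
   41.1,13,-0.1,-0.09,30
```

arm_command:
  commands: [11,3.3,0,0,30,11,3.3,0,0,30,11,3.3,0,0,30,7,2.5,0,0,30,0,0,0,0,30]

```text
clock: 55.68
tool_pos: [0.6068, -0.2797, 0.1578]
orientation: [98.2, 88.7, 8.1]
force: [-0.1, -0.0, -0.8]
opening: 0.0586
```

arm_command:
  commands: [8,-3.5,0,0,30,8,-3.5,0,0,30,8,-3.5,0,0,30,0,0,0,0,30]

```text
clock: 56.18
tool_pos: [0.5993, -0.2801, 0.1345]
orientation: [92.7, 88.3, 2.7]
force: [2.1, 0.8, -0.5]
opening: 0.0583
```

Run:
```python
from h import *
plan((.590,YR[1],.1125,90,30))
```

```text
t 56.17 tcp [ 0.5993 -0.2801  0.1345] jaw -90.05 down [ 0.03   0.001 -1.   ] open 58.3 F [ 2.1  0.8 -0.5] q [ -8.  22.  -9.  -0. -57.  99.]
   21.7,-10,-0.6,-0.05,30
```

arm_command:
  commands: [8,-4,0,0,30,8,-3.5,0,0,30,6,-2.5,0,0,30,0,0,0,0,30]

```text
clock: 56.68
tool_pos: [0.5902, -0.2803, 0.1116]
orientation: [91.2, 88.2, 1.1]
force: [2.8, 0.2, 0.2]
opening: 0.0578
```

arm_command:
  commands: [0,0,0,0,72,0,0,0,0,72,0,0,0,0,72,-30,0,0,0,72,-50,0,0,0,72]

```text
clock: 57.3
tool_pos: [0.5823, -0.2794, 0.1868]
orientation: [105.7, 89.1, 15.6]
force: [1.1, 0.8, -0.1]
opening: 0.063
```

arm_command:
  commands: [-35,-30,0,0,72,0,-50,20,0,72,0,-50,0,0,72,0,0,0,0,72,0,0,0,0,72]

```text
clock: 57.92
tool_pos: [0.4493, -0.3004, 0.2253]
orientation: [94.8, 88.7, 4.8]
force: [0.7, -0.3, -0.3]
opening: 0.0632
```

Run:
```python
from h import *
plan()
hung(1,'yellow');hung(2,'blue');hung(3,'red')
s=snapshot('scene');f=s['frame'][90:320,90:490];cv2.imwrite('pics/s6.png',cv2.resize(f,(800,460),interpolation=cv2.INTER_CUBIC))
```

```text
t 57.92 tcp [ 0.4493 -0.3004  0.2253] jaw -90.06 down [ 0.022  0.002 -1.   ] open 63.2 F [ 0.7 -0.3 -0.3] q [-13.   7. -17.  -0. -64. 103.]
top home px [474.1 213.4] area 936 up .04: [475.9 214.9] []
scene home px [175.2 183.8] area 1245 up .04: [175.9 178.3] [(np.int32(1260), (np.float64(174.5), np.float64(182.9)))]
top home px [434.9 217. ] area 888 up .04: [436.2 218.6] []
scene home px [208.3 195.3] area 1283 up .04: [209.1 189.7] [(np.int32(1222), (np.float64(208.7), np.float64(195.1)))]
top home px [395.4 220.7] area 851 up .04: [396.3 222.3] [(np.int32(705), (np.float64(393.2), np.float64(220.4)))]
scene home px [243.  207.5] area 1335 up .04: [244.  201.7] [(np.int32(1283), (np.float64(242.7), np.float64(207.1)))]
```

View pics/s6.png

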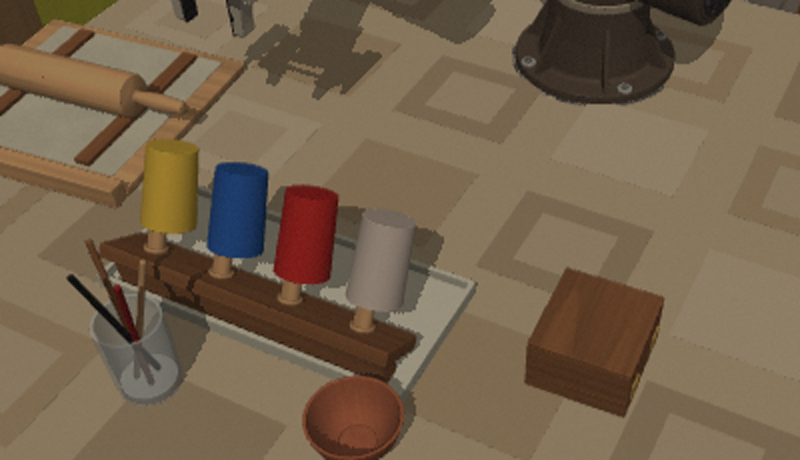

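All four cups hang at the same height and angle on their pegs. The box is shut, and the bowl and jar have not moved. The arm is clear of everything.

```bash
python3 -c "
from plant import *
print(close_job())"
```

```text
the job is handed in; nothing more can be done
None
```

The table is cleared and the job is handed in at about 58 s of the 208 s allowed; I have no verdict back.

**Stamps:** All four stand in the box: long and small in the −y row, square and round in the +y row. The small stamp was knocked about 5 cm aside during the run, so I measured it again before picking it up. It was let go about 8 mm above the box floor. A close picture with the lid still open showed all four flat.

**Lid:** I pushed it shut with the closed fingers. The fingertip stopped at 69 mm above the table, which is the height of the shut lid's top. The wrist force reached about 100 N at that moment, higher than I intended but under the 120 N limit. The last picture shows the box shut.

**Cups:** White, red, blue and yellow hang on pegs 4, 3, 2 and 1.
- **Red, blue and yellow:** their outlines in the scene camera matched the computed home position within about 1 pixel. In the top camera the arm covered part or all of them, so that comparison could not be used.
- **White:** it was hard to separate from the white tray by colour. It matched the home position best in a before-and-after comparison, and it looks the same as the others in the last picture.

**Bystanders:** The bowl and the brush jar looked unmoved in the last picture. The glaze bottle was outside that picture, but the arm kept clear of it. The gripper is clear of everything.

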